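# Turn a workpiece against the post and load it under the drilling template

## Task

Load the square wooden workpiece for drilling: push it against the fixed steel post so that it makes a quarter turn on the post and its rebated edge points at the jig's end stop, then slide it along the lane under the clear template until that edge is fully home and flat against the stop. Finish with a firm, steady push of about 15 newtons against the stop for half a second, never ramming it (stay well below 50 newtons), and leave it lying there. Leave the other loose things on the bench where they are.

Things in the scene. Friction and masses are not known exactly. Their poses are not given: they have to be found in the camera images.
- workpiece: Loose square light-wood workpiece 110 x 110 x 30 mm, about 0.3 kg, flat on the bench, too wide to grip. A step (rebate) 14 mm wide and 14 mm deep runs along the top of its +x edge; below it the wood keeps the full 110 mm. Origin: centre of the underside, z up. Starts with +x along the jig's +x (within 0.25 rad), short of the post by up to 60 mm in the jig's y.
- rebate_face (a point): Point on the workpiece: middle of the lower (full-length) part of its rebated face, 55 mm along +x from its origin, 8 mm above its underside. Axes as the workpiece.
- jig: Fixed wooden drilling jig. Origin on the bench, at the inner corner of the back rail's face (plane x = 0) and the end stop's face (plane y = 0). Back rail 60 mm high, 22 mm thick, from y = -110 mm to 24, Front rail 22 mm high, x -134 to -116 mm, y -110 to 0. The lane between them is 116 mm wide; at its mouth both inner faces flare outward by 12 mm to y = -135 mm.
- home_centre (a point): Where the centre of the workpiece's underside belongs when home: x = -58, y = -55, z = 0 mm in the jig's frame, axes as the jig. There the workpiece's +x points along the jig's +y: from its start it has turned a quarter turn anticlockwise seen from above. The lane is entered from its open mouth at y = -110 mm, moving along +y.
- end_stop: Fixed end stop, origin and axes as jig: block x -134 to 0, y 0 to 24, 60 mm high, with an aluminium nose (90 mm wide, z 22 to 44 mm) standing 10 mm out of its face to y = -10 mm, which passes over the workpiece's rebate. A workpiece turned any other way stops 10 mm short.
- template: Fixed clear plate over the lane, origin and axes as jig: underside 59 mm above the bench, top 68 mm (screw heads 74 mm), x -135 to 22, y -122 to 24 mm. Home, the workpiece's rear face (y = -110) lies 12 mm inside the plate's edge: it is reached only by a tool tilted 30 to 45 degrees, tip leading along +y below the plate.
- steel_post: Fixed upright round steel post, 20 mm diameter, 45 mm high. Origin: centre of its foot, at x = -123, y = -205 mm in the jig's frame; its inner side is 3 mm inside the line of the front rail. At the start it stands before the workpiece's +y face, somewhere between that face's middle and its end away from the rebate.
- offcut: Loose bystander: flat wooden offcut 36 x 110 x 18 mm, in front of the jig. Origin: centre of the underside.
- tape_roll: Loose bystander: roll of masking tape lying flat, 105 mm diameter, 25 mm high, on the robot's side of the post. Origin: centre of the underside.
- long_block: Loose bystander: beech block 45 x 220 x 30 mm behind the jig. Origin: centre of the underside, long side along its y.
- suction_block: Loose bystander: black clamping pod 62 x 85 x 29 mm, far right. Origin: centre of the underside.
- small_block: Loose bystander: wooden block 45 x 90 x 32 mm, at the right. Origin: centre of the underside.
Not all that is in view belongs to the job. Leave any orange look-alike of the workpiece alone.

How it is judged:
By the outcome, as a careful person would: the job done as asked, in the order asked, and still so for the second after the job is handed in, with the robot touching nothing.
It also fails if it takes over 69 s, if anything falls off the work surface, if the arm or the gripper's body presses on something with over 40 N, if the wrist force passes 120 N, or if a joint passes its speed limit or range.

## Robot

A 6-joint arm with a two-finger parallel gripper is mounted at the origin on a cart in front of the work surface, level with it; the furniture and walls round the work are solid. World frame = base frame: x ahead of the robot, y to its left, z up, the work surface at z = 0. Lengths are in m, angles in rad, forces in N, time in s.
With the tool pointing down it reaches from about 0.35 to 0.85 m from the base axis. Payload 8.1 kg.
Tool frame: the origin (TCP) lies midway between the tips of the shut fingers; the grasp point (between the pads) lies 19 mm behind it (manip.grip_depth is the distance from the TCP to the grasp point, in m); z points along the fingers, y is the direction in which the jaws open and shut (so a half turn about z gives the same grasp; the last joint's range is limited). The gripper opens to 85 mm and grips with 20 to 120 N. Pads are 22 mm wide; open, the fingers measure 114 mm over their backs; the gripper's body (76 mm by 85 mm) begins 54 mm behind the grasp point. The pads swing forward as they close: fully open they stand 13 mm farther back than shut.
Start: joints at [-1.27, 0.13, 1.488, -0, 1.523, -0.085], TCP at [0.226, -0.556, 0.231] pointing down, gripper open.
Joint ranges: [-2.96, 2.96], [-0.89, 2.26], [0.02, 2.5], [-1.34, 4.48], [0, 2.73], [-2.66, 2.66]. Speed limits (rad/s): [2.39, 2.39, 2.79, 3.14, 3.14, 3.14].

## Interface

Orientations are given as [roll, pitch, yaw] about the fixed x, y, z axes, in that order (R = Rz(yaw) Ry(pitch) Rx(roll)).
In Python, from plant import monitor, viewer, order, manip gives the robot as it stands.
- The arm moves only by the tool carry_out, never from a script. Its argument "deltas" is a list of rows, each an object with "twist": the turn, a rotation vector about the tool's x, y, z in degrees, a list of three; "dp": the shift along the tool's x, y, z in m, a list of three; "claw": the finger opening in m, from 0 to 0.0854. A call has exactly 10 rows; each row is the pose to reach, as a shift and turn from the pose commanded when the call began, along the tool's axes at that moment; what a row does not reach only later rows make up. A row lasts 1/12 s, in which the tool goes at most 41.7 mm and 7.16 degrees, less where a joint would pass 70% of its speed; a pose out of reach is approached as far as the arm can. A call with a gripper value outside its range is refused whole. The fingers move at their own pace and stop on an object; "force" is the grip in N (left out, the last holds). Time passes only in rows, so rows that repeat a pose let the fingers close, or fill a call up. It gives the time, the measured TCP pose, the force and the opening at its end, in the units of the state.
- monitor.read_state(): the state, without advancing time (a new reading comes with each control period).
- viewer.get_image(name): name is "scene" or "top" or "wrist"; returns the picture (384x512x3 uint8, red, green, blue); there is no depth.
- viewer.calibration(name): a dict with "K" (3x3 intrinsics, pixels), "rvec" (rotation vector, rad) and "tvec" (3), from world to camera coordinates, as OpenCV has them. Camera axes: x right, y down, z forward; pixel columns grow to the right and rows downward; lengths in m; the calibration is good to about 2 mm. A picture is of the moment at which its call begins: read the wrist's pose just before it. calibration takes no time and is no camera call; for the wrist camera it gives the pose at the moment of the call.
- order.sign_off(): hands the job in, once; it reports no verdict.
The state is a dict: "clock": time; "joint_pos": joint angles; "qd": joint speeds; "joint_efforts": joint torques, N m; "tool_pos": TCP position; "orientation": TCP orientation; "contact_force": force on the tool from outside, world axes, zero at the start; "wrist_torque": the same for the moment, N m; "width": finger opening in m.
Only numpy, scipy, OpenCV 4.12 (cv2) and the standard library are available. Lean on these libraries where they do the work, as an engineer would, in place of code of your own. Each camera call takes 0.05 s, during which the arm holds its last target.

## Working session

There is one attempt and no reset: what is moved stays moved. The work goes in short steps, Python scripts to look and compute and a tool call to move; the robot and the scene stay as the last step left them, time stands still between calls to the robot, and variables do not carry over. Pictures are saved under pics/ and viewed, and the job is handed in when it is done.

Besides the shell and the picture viewer there is one more tool, called after ">>>" as name([rows], argument=value, ...), one row to a line, values as JSON. carry_out: Moves the arm, as the interface text tells. Its arguments: {"type":"object","properties":{"deltas":{"type":"array"},"force":{"type":"number"}},"required":["deltas"]}

```bash
ls; mkdir -p pics
python3 - <<'E'
from plant import monitor, viewer, order, manip
import cv2
s=monitor.read_state(); print(s)
for n in ["scene","top"]:
    im=viewer.get_image(n); cv2.imwrite(f"pics/{n}0.png",im[:,:,::-1]); print(n,viewer.calibration(n))
E
```

```text
pics
{'clock': 0.0, 'joint_pos': array([-1.27044017e+00,  1.31161461e-01,  1.48928685e+00,  1.84617479e-05,
        1.52299621e+00, -8.54427065e-02]), 'qd': array([ 0.00172056, -0.00062764, -0.00013914, -0.00070304,  0.00074122,
        0.00038578]), 'joint_efforts': array([-1.47872379e-03, -5.69389379e+01, -5.00567830e+01, -3.32744858e-04,
        1.46666873e-02,  4.34074536e-05]), 'tool_pos': array([ 0.22561932, -0.55536954,  0.2302401 ]), 'orientation': array([-3.13974911e+00, -1.76407824e-04,  3.85797806e-01]), 'contact_force': array([ 0.50247157, -0.32475555,  0.70083858]), 'wrist_torque': array([-0.01865212, -0.02257742, -0.00265241]), 'width': 0.08535342708027358}
scene {'K': array([[492.31747919,   0.        , 254.22725822],
       [  0.        , 492.31747919, 184.01118375],
       [  0.        ,   0.        ,   1.        ]]), 'rvec': array([ 1.10608444, -2.39347635,  1.02295613]), 'tvec': array([0.26962496, 0.36439101, 1.17129208])}
top {'K': array([[459.54352643,   0.        , 256.70738083],
       [  0.        , 459.54352643, 200.35083686],
       [  0.        ,   0.        ,   1.        ]]), 'rvec': array([ 1.99715211, -2.22247859,  0.23431105]), 'tvec': array([-0.04086564,  0.55271594,  1.10168601])}
```

View pics/scene0.png

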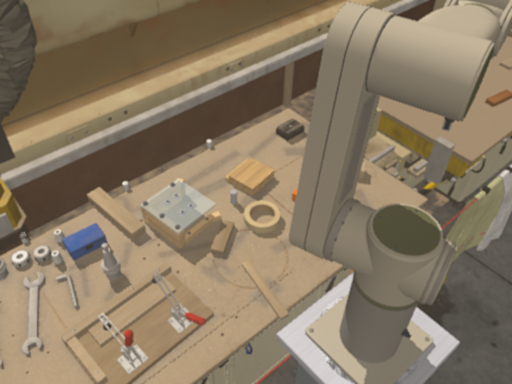

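View pics/top0.png

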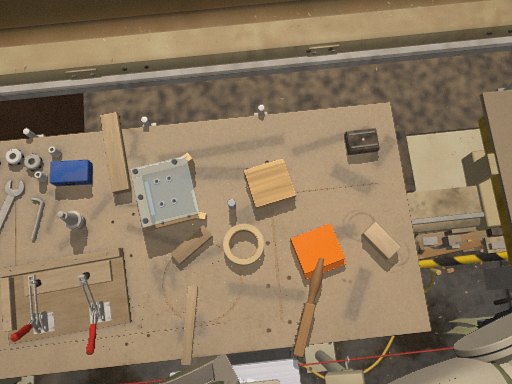

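```bash
cat > h.py <<'E'
import numpy as np, cv2
from plant import monitor, viewer, order, manip
def cal(n):
    c=viewer.calibration(n); R=cv2.Rodrigues(np.array(c["rvec"]))[0]; return np.array(c["K"]),R,np.array(c["tvec"]).reshape(3)
def ray(n,px,z,c=None):
    K,R,t=c or cal(n); px=np.atleast_2d(px).astype(float)
    d=(np.linalg.inv(K)@np.c_[px,np.ones(len(px))].T).T@R
    o=-R.T@t
    s=(z-o[2])/d[:,2]
    return o+d*s[:,None]
def proj(n,P,c=None):
    K,R,t=c or cal(n); P=np.atleast_2d(P).astype(float)
    q=(P@R.T+t)@K.T; return q[:,:2]/q[:,2:]
def grab(n,name):
    c=cal(n); im=viewer.get_image(n)[:,:,::-1].copy(); cv2.imwrite(f"pics/{name}.png",im); return im
E
python3 - <<'E'
from h import *
im=cv2.imread("pics/top0.png"); 
c=im[140:280,120:300]; cv2.imwrite("pics/top0c.png",cv2.resize(c,None,fx=4.2,fy=4.2,interpolation=cv2.INTER_CUBIC))
im=cv2.imread("pics/scene0.png"); 
c=im[140:270,120:320]; cv2.imwrite("pics/scene0c.png",cv2.resize(c,None,fx=4,fy=4,interpolation=cv2.INTER_CUBIC))
E
```

```text
(no output)
```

View pics/top0c.png

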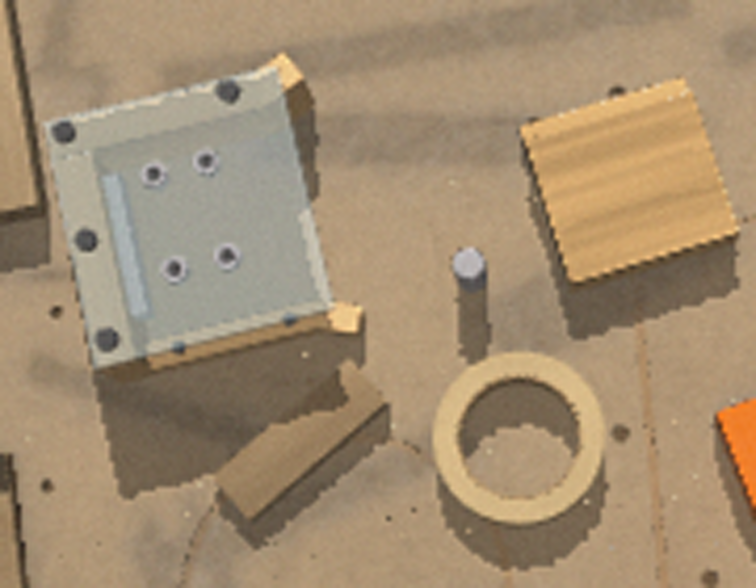

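View pics/scene0c.png

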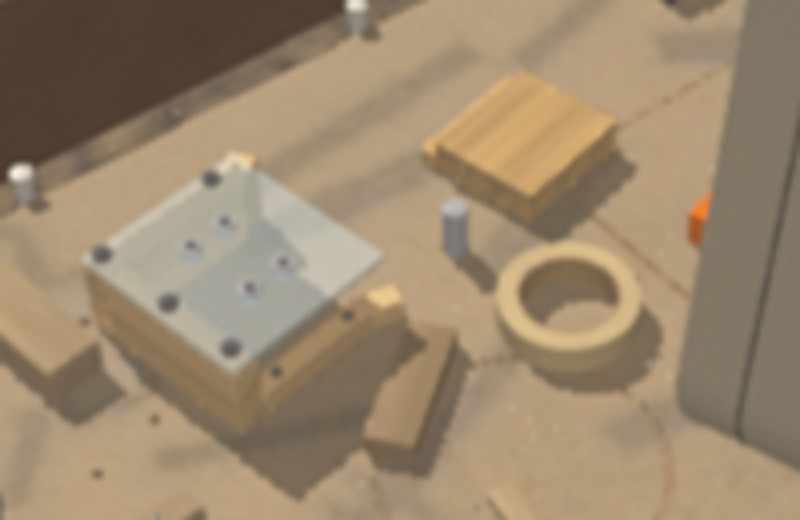

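Run:
```python
from h import *
def cp(p): return np.array(p,float)/4.2+[120,140]-0.38
J=ray("top",cp([(45,125),(280,68),(333,316),(95,368)]),.068)[:,:2]
L=np.array([(22,24),(22,-122),(-135,-122),(-135,24)])/1e3
P=ray("top",cp([(469,261)]),.045)[:,:2]
A=np.r_[L,[(-.123,-.205)]];B=np.r_[J,P]
ca,cb=A.mean(0),B.mean(0)
U,S,Vt=np.linalg.svd((A-ca).T@(B-cb)); R=Vt.T@U.T; t=cb-R@ca
print("jig",t,np.degrees(np.arctan2(R[1,0],R[0,0])),"res mm",1e3*(A@R.T+t-B))
W=ray("top",cp([(522,128),(685,80),(738,232),(577,282)]),.03)[:,:2]
print("wp world",W); print("wp in jig mm",1e3*(W-t)@R)
d=np.linalg.norm(W-np.roll(W,-1,0),axis=1);print(d)
Z=ray("top",cp([(519,437)]),.025)[:,:2]; print("tape jig",1e3*(Z-t)@R, Z)
Z=ray("top",cp([(345,363),(388,405),(255,520),(218,480)]),.018)[:,:2]; print("off jig",1e3*(Z-t)@R)
```

```text
jig [0.6407396  0.18577991] 8.219949333926875 res mm [[ 1.26717961  0.7863496 ]
 [ 1.39352975  0.60039607]
 [ 2.65844165 -1.95739716]
 [-2.13212282  0.48275123]
 [-3.18702818  0.08790026]]
wp world [[ 0.63593376 -0.0752582 ]
 [ 0.65613329 -0.18033882]
 [ 0.55525281 -0.2013315 ]
 [ 0.5345329  -0.09902625]]
wp in jig mm [[ -42.07801415 -257.66923264]
 [ -37.10974952 -364.55830144]
 [-139.9552298  -370.91207742]
 [-145.83533349 -266.69545564]]
[0.10700447 0.10304156 0.10438237 0.10414919]
tape jig [[-229.12379883 -209.07953335]] [[ 0.44386254 -0.05391029]]
off jig [[-157.37407745 -116.25329731]
 [-189.28580349 -136.00215655]
 [-237.57661612  -42.0375475 ]
 [-208.37633397  -25.37883329]]
```

Candidates for the workpiece in the top view are the light-wood square at (270,183), the orange square at (318,250) and the small block at (381,240). I choose (270,183): it is plain wood, short of the post at (232,203), with the step on its far edge in the scene crop. The jig is at (167,192). Next I move above its rear side and look closer.

```bash
cat >> h.py <<'E'
from scipy.spatial.transform import Rotation as Ro
JT=np.array([0.6407,0.1858]);JA=np.radians(8.22)
def setj(t,a):
    global JT,JA; JT=np.array(t);JA=a
def j2w(p):
    c,s=np.cos(JA),np.sin(JA); p=np.asarray(p,float)/1e3; return np.array([c*p[0]-s*p[1]+JT[0], s*p[0]+c*p[1]+JT[1]])
def w2j(w):
    c,s=np.cos(JA),np.sin(JA); d=np.asarray(w,float)[...,:2]-JT; return 1e3*np.stack([c*d[...,0]+s*d[...,1],-s*d[...,0]+c*d[...,1]],-1)
def toolR(yawjig,tilt=0):
    """tool y along jig dir yawjig(deg, 0=+x), tool x along pushing dir; tilt deg: tip leading along push"""
    a=JA+np.radians(yawjig)
    y=np.array([np.cos(a),np.sin(a),0]); f=np.array([-np.sin(a),np.cos(a),0]); T=np.radians(tilt)
    z=np.sin(T)*f-np.cos(T)*np.array([0,0,1.]); x=np.cross(y,z); return np.c_[x,y,z]
def delta(p0,R0,p1,R1):
    print("dp",np.round(R0.T@(np.array(p1)-p0),4),"twist",np.round(np.degrees(Ro.from_matrix(R0.T@R1).as_rotvec()),2))
def st():
    s=monitor.read_state(); R=Ro.from_euler("xyz",s["orientation"]).as_matrix()
    f=np.array(s["contact_force"]); c,sn=np.cos(JA),np.sin(JA)
    print("t %.2f jig"%s["clock"],np.round(w2j(s["tool_pos"]),1),"z %.1f"%(1e3*s["tool_pos"][2]),"Fjig",np.round([c*f[0]+sn*f[1],-sn*f[0]+c*f[1],f[2]],1),"w %.3f"%s["width"],"yaw_y %.1f"%(np.degrees(np.arctan2(R[1,1],R[0,1])-JA)),"tilt %.1f"%np.degrees(np.arccos(-R[2,2])),"q",np.round(s["joint_pos"],2))
    return s,np.array(s["tool_pos"]),R
E
python3 - <<'E'
from h import *
s,p,R=st()
w=j2w((-88,-420)); delta(p,R,[*w,.23],toolR(3.7))
E
```

```text
t 0.10 jig [-516.8 -674.3] z 230.3 Fjig [ 0.1  1.2 -0.6] w 0.085 yaw_y -76.1 tilt 0.1 q [-1.27  0.13  1.49 -0.    1.52 -0.09]
dp [ 0.4773 -0.1439  0.0006] twist [-8.000e-02 -7.000e-02 -7.982e+01]
```

>>> carry_out([
  {"twist": [0, 0, -7], "dp": [0.04, -0.012, 0], "claw": 0.03},
  {"twist": [0, 0, -14], "dp": [0.08, -0.024, 0], "claw": 0.03},
  {"twist": [0, 0, -21], "dp": [0.12, -0.036, 0], "claw": 0.03},
  {"twist": [0, 0, -28], "dp": [0.16, -0.048, 0], "claw": 0.03},
  {"twist": [0, 0, -35], "dp": [0.2, -0.06, 0], "claw": 0.03},
  {"twist": [0, 0, -42], "dp": [0.24, -0.072, 0], "claw": 0.03},
  {"twist": [0, 0, -49], "dp": [0.28, -0.085, 0], "claw": 0.03},
  {"twist": [0, 0, -56], "dp": [0.32, -0.097, 0], "claw": 0.03},
  {"twist": [0, 0, -63], "dp": [0.36, -0.108, 0], "claw": 0.03},
  {"twist": [0, 0, -70], "dp": [0.39, -0.118, 0], "claw": 0.03},
])

```text
clock: 0.93
tool_pos: [0.5447, -0.2972, 0.2308]
orientation: [-3.141, -0.001, 1.615]
contact_force: [-0.9, -1.0, 0.6]
width: 0.03
```

Run:
```python
from h import *
s,p,R=st()
w=j2w((-88,-420)); delta(p,R,[*w,.23],toolR(3.7))
grab("wrist","w1")
```

```text
t 0.93 jig [-164.1 -464.4] z 230.8 Fjig [-1.  -0.9  0.6] w 0.030 yaw_y -5.7 tilt 0.0 q [-0.58  0.19  1.43  0.    1.53 -0.63]
dp [0.0517 0.0713 0.0008] twist [-0.   -0.05 -9.4 ]
```

View pics/w1.png

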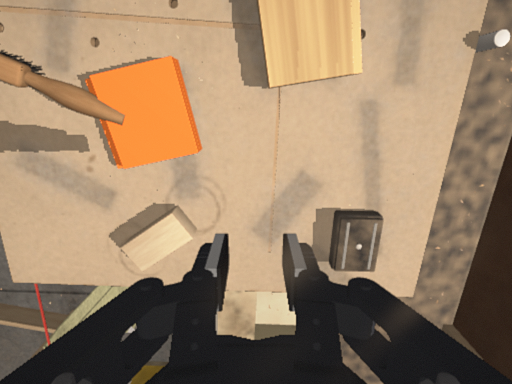

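Run:
```python
from h import *
s,p,R=st()
delta(p,R,[*j2w((-88,-385)),.30],toolR(3.7))
```

```text
t 0.98 jig [-160.2 -460.9] z 230.6 Fjig [-0.2  4.5  0.2] w 0.030 yaw_y -5.0 tilt 0.2 q [-0.58  0.19  1.43  0.    1.53 -0.63]
dp [ 0.0821  0.0655 -0.0691] twist [ 0.13 -0.16 -8.67]
```

>>> carry_out([
  {"twist": [0, 0, -5], "dp": [0.03, 0.03, -0.03], "claw": 0.03},
  {"twist": [0, 0, -8.5], "dp": [0.06, 0.05, -0.06], "claw": 0.03},
  {"twist": [0, 0, -8.5], "dp": [0.08, 0.065, -0.07], "claw": 0.03},
  {"twist": [0, 0, -8.5], "dp": [0.08, 0.065, -0.07], "claw": 0.03},
  {"twist": [0, 0, -8.5], "dp": [0.08, 0.065, -0.07], "claw": 0.03},
  {"twist": [0, 0, -8.5], "dp": [0.08, 0.065, -0.07], "claw": 0.03},
  {"twist": [0, 0, -8.5], "dp": [0.08, 0.065, -0.07], "claw": 0.03},
  {"twist": [0, 0, -8.5], "dp": [0.08, 0.065, -0.07], "claw": 0.03},
  {"twist": [0, 0, -8.5], "dp": [0.08, 0.065, -0.07], "claw": 0.03},
  {"twist": [0, 0, -8.5], "dp": [0.08, 0.065, -0.07], "claw": 0.03},
])

```text
clock: 1.82
tool_pos: [0.6041, -0.2182, 0.3006]
orientation: [-3.141, -0.001, 1.755]
contact_force: [1.1, -0.5, 0.2]
width: 0.03
```

Run:
```python
from h import *
s,p,R=st()
c=cal("wrist"); np.savez("w2.npz",K=c[0],R=c[1],t=c[2])
grab("wrist","w2"); c2=cal("wrist"); print(c[2]-c2[2], -c[1].T@c[2])
im=cv2.imread("pics/w2.png"); cv2.imwrite("pics/w2b.png",cv2.resize(im,(800,600),interpolation=cv2.INTER_CUBIC))
```

```text
t 1.82 jig [ -94.  -394.7] z 300.6 Fjig [ 1.  -0.7  0.2] w 0.030 yaw_y 2.3 tilt 0.1 q [-0.43  0.23  1.25 -0.    1.66 -0.61]
[1.98538531e-04 9.34600714e-05 4.14955280e-05] [ 0.5896117  -0.14256     0.44422286]
```

View pics/w2b.png

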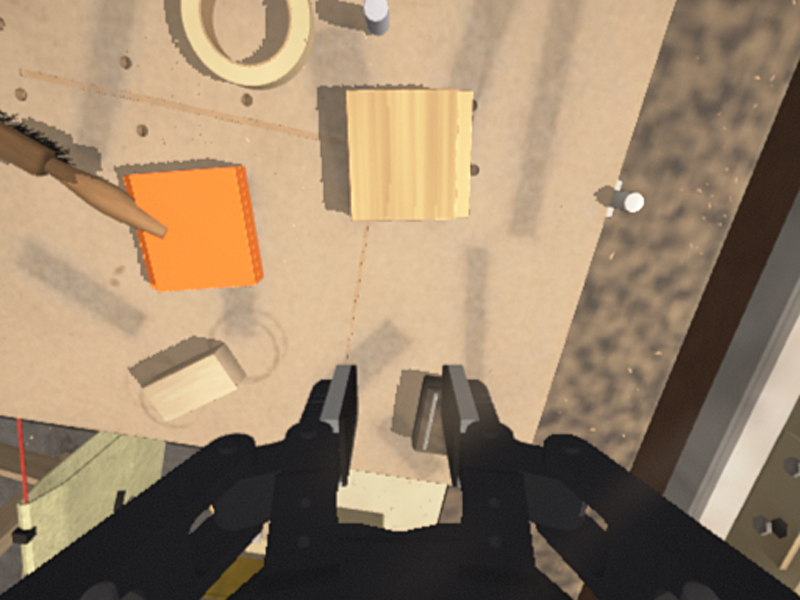

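The wrist view shows the workpiece's top corners at about (347,90), (471,92), (469,218) and (352,221) in the 800-px picture, with the step strip on the right. The post top is at about (376,8).

Run:
```python
from h import *
z=np.load("w2.npz");c=(z["K"],z["R"],z["t"])
s=1.5625
def q(p,h): return w2j(ray("wrist",np.array([p],float)/s-0.2,h,c))[0]
a=q((347,89),.03);d=q((352,221),.03);b=q((471.5,92),.016);e=q((470,218),.016)
print(a,b,e,d)
u=(b-a+e-d);print("yaw from x edges",np.degrees(np.arctan2((b-a)[1],(b-a)[0])),np.degrees(np.arctan2((e-d)[1],(e-d)[0])),"y edges",np.degrees(np.arctan2(-(a-d)[0],(a-d)[1])),np.degrees(np.arctan2(-(b-e)[0],(b-e)[1])))
print("centre",(a+b+e+d)/4, np.linalg.norm(b-a),np.linalg.norm(e-d),np.linalg.norm(a-d),np.linalg.norm(b-e))
print("post",q((376,8),.045))
```

```text
[-143.78625576 -264.59339687] [ -36.03151377 -260.88262969] [ -27.64736042 -370.40363799] [-138.77237667 -375.73085765]
yaw from x edges 1.972324441017304 2.7445998777753102 y edges 2.5831025003352077 4.377621273753243
centre [ -86.55937665 -317.90263055] 107.81861719811903 111.25263370456501 111.2505018982891 109.84145522809874
post [-119.76911922 -208.18088881]
```

Run:
```python
from h import *
s,p,R=st()
delta(p,R,[*j2w((-86,-402)),.012],toolR(3))
```

```text
t 1.87 jig [ -93.8 -394.6] z 300.8 Fjig [-0.2  0.1 -0.9] w 0.030 yaw_y 2.3 tilt 0.0 q [-0.43  0.23  1.25 -0.    1.66 -0.61]
dp [-0.0079  0.0077  0.2888] twist [-0.04 -0.02 -0.68]
```

>>> carry_out([
  {"twist": [0, 0, -0.7], "dp": [-0.008, 0.008, 0.04], "claw": 0.03},
  {"twist": [0, 0, -0.7], "dp": [-0.008, 0.008, 0.08], "claw": 0.03},
  {"twist": [0, 0, -0.7], "dp": [-0.008, 0.008, 0.12], "claw": 0.03},
  {"twist": [0, 0, -0.7], "dp": [-0.008, 0.008, 0.16], "claw": 0.03},
  {"twist": [0, 0, -0.7], "dp": [-0.008, 0.008, 0.2], "claw": 0.03},
  {"twist": [0, 0, -0.7], "dp": [-0.008, 0.008, 0.23], "claw": 0.03},
  {"twist": [0, 0, -0.7], "dp": [-0.008, 0.008, 0.255], "claw": 0.03},
  {"twist": [0, 0, -0.7], "dp": [-0.008, 0.008, 0.275], "claw": 0.03},
  {"twist": [0, 0, -0.7], "dp": [-0.008, 0.008, 0.285], "claw": 0.03},
  {"twist": [0, 0, -0.7], "dp": [-0.008, 0.008, 0.288], "claw": 0.03},
])

```text
clock: 2.7
tool_pos: [0.6123, -0.2233, 0.0106]
orientation: [-3.138, -0.002, 1.768]
contact_force: [-0.4, -0.1, -0.2]
width: 0.0301
```

Run:
```python
from h import *
s,p,R=st()
grab("wrist","w3");st()
```

```text
t 2.70 jig [ -86.6 -400.8] z 10.6 Fjig [-0.4 -0.  -0.2] w 0.030 yaw_y 3.1 tilt 0.2 q [-0.43  0.47  1.51  0.    1.17 -0.63]
t 2.75 jig [ -85.9 -401.3] z 11.8 Fjig [-0.4 -0.7  1. ] w 0.030 yaw_y 3.1 tilt 0.1 q [-0.43  0.46  1.5  -0.    1.17 -0.63]
```

View pics/w3.png

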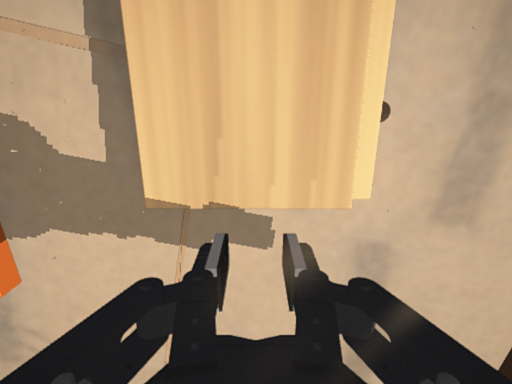

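>>> carry_out([
  {"twist": [0, 0, 0], "dp": [0.006, 0, 0], "claw": 0.03},
  {"twist": [0, 0, 0], "dp": [0.012, 0, 0], "claw": 0.03},
  {"twist": [0, 0, 0], "dp": [0.017, 0, 0], "claw": 0.03},
  {"twist": [0, 0, 0], "dp": [0.022, 0, 0], "claw": 0.03},
  {"twist": [0, 0, 0], "dp": [0.027, 0, 0], "claw": 0.03},
  {"twist": [0, 0, 0], "dp": [0.032, 0, 0], "claw": 0.03},
  {"twist": [0, 0, 0], "dp": [0.038, 0, 0], "claw": 0.03},
  {"twist": [0, 0, 0], "dp": [0.044, 0, 0], "claw": 0.03},
  {"twist": [0, 0, 0], "dp": [0.05, 0, 0], "claw": 0.03},
  {"twist": [0, 0, 0], "dp": [0.056, 0, 0], "claw": 0.03},
])

```text
clock: 3.58
tool_pos: [0.603, -0.1684, 0.0133]
orientation: [3.142, 0.0, 1.768]
contact_force: [0.5, -2.2, 1.7]
width: 0.03
```

Run:
```python
from h import *
s,p,R=st()
grab("wrist","w4");st()
```

```text
t 3.58 jig [ -88.  -345.2] z 13.3 Fjig [ 0.2 -2.3  1.7] w 0.030 yaw_y 3.1 tilt 0.0 q [-0.35  0.4   1.59 -0.    1.15 -0.55]
t 3.63 jig [ -88.1 -343.9] z 13.1 Fjig [ 0.8 -1.   1.1] w 0.030 yaw_y 3.1 tilt 0.1 q [-0.35  0.4   1.59  0.    1.15 -0.55]
```

View pics/w4.png

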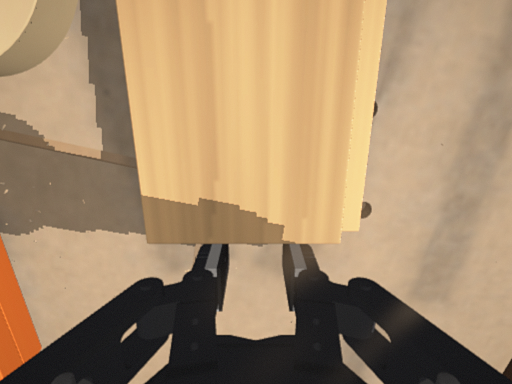

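Run:
```python
from h import *
s,p,R=st()
print(w2j(ray("wrist",[(147,243)],.03)),w2j(ray("wrist",[(340,243)],.03)),w2j(ray("wrist",[(359,231)],.016)))
print(w2j(ray("wrist",[(218,243)],.03)),w2j(ray("wrist",[(290,243)],.03)))
```

```text
t 3.63 jig [ -88.1 -343.9] z 13.1 Fjig [ 0.8 -1.   1.1] w 0.030 yaw_y 3.1 tilt 0.1 q [-0.35  0.4   1.59  0.    1.15 -0.55]
[[-142.68440027 -337.11926108]] [[ -47.06869002 -332.01816807]] [[ -32.76268408 -331.43005294]]
[[-107.51938303 -335.2432093 ]] [[ -71.84758614 -333.34012085]]
```

Run:
```python
from h import *
v=np.array([24,-133.])
for k in np.arange(2.5,30,2.5):
    a=np.radians(k); e=v[0]*np.cos(a)-v[1]*np.sin(a)-v[0]; f=v[0]*np.sin(a)+v[1]*np.cos(a)-v[1]
    print(k,"f,e %.4f %.4f"%(f/1e3,e/1e3))
```

```text
2.5 f,e 0.0012 0.0058
5.0 f,e 0.0026 0.0115
7.5 f,e 0.0043 0.0172
10.0 f,e 0.0062 0.0227
12.5 f,e 0.0083 0.0282
15.0 f,e 0.0107 0.0336
17.5 f,e 0.0134 0.0389
20.0 f,e 0.0162 0.0440
22.5 f,e 0.0193 0.0491
25.0 f,e 0.0226 0.0540
27.5 f,e 0.0261 0.0587
```

>>> carry_out([
  {"twist": [0, 0, 0], "dp": [0.003, 0, 0], "claw": 0.03},
  {"twist": [0, 0, 0], "dp": [0.006, 0, 0], "claw": 0.03},
  {"twist": [0, 0, -2.5], "dp": [0.0072, 0.0058, 0], "claw": 0.03},
  {"twist": [0, 0, -5], "dp": [0.0086, 0.0115, 0], "claw": 0.03},
  {"twist": [0, 0, -7.5], "dp": [0.0103, 0.0172, 0], "claw": 0.03},
  {"twist": [0, 0, -10], "dp": [0.0122, 0.0227, 0], "claw": 0.03},
  {"twist": [0, 0, -12.5], "dp": [0.0143, 0.0282, 0], "claw": 0.03},
  {"twist": [0, 0, -15], "dp": [0.0167, 0.0336, 0], "claw": 0.03},
  {"twist": [0, 0, -17.5], "dp": [0.0194, 0.0389, 0], "claw": 0.03},
  {"twist": [0, 0, -20], "dp": [0.0222, 0.044, 0], "claw": 0.03},
])

```text
clock: 4.47
tool_pos: [0.6415, -0.138, 0.0126]
orientation: [-3.141, -0.001, 2.119]
contact_force: [-0.1, -0.3, 0.2]
width: 0.03
```

Run:
```python
from h import *
s,p,R=st()
grab("wrist","w5");grab("top","t5");st()
a=cv2.imread("pics/w5.png");b=cv2.imread("pics/t5.png")[140:300,120:333]; b=cv2.resize(b,(512,384),interpolation=cv2.INTER_CUBIC)
cv2.imwrite("pics/c5.png",cv2.resize(np.hstack([a,b]),(800,300)))
```

```text
t 4.47 jig [ -45.6 -320.6] z 12.6 Fjig [-0.1 -0.3  0.2] w 0.030 yaw_y 23.2 tilt 0.1 q [-0.29  0.47  1.49  0.    1.18 -0.84]
t 4.57 jig [ -45.1 -320.2] z 12.7 Fjig [-0.4 -1.  -0.8] w 0.030 yaw_y 23.2 tilt 0.1 q [-0.29  0.47  1.49  0.    1.18 -0.84]
```

View pics/c5.png

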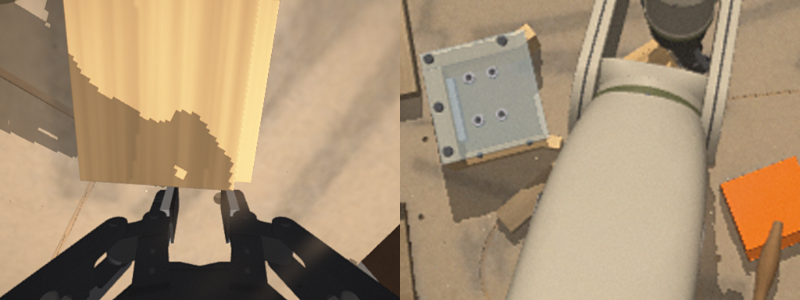

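```bash
cat >> h.py <<'E'
def wedge(img,lo=120,hi=400):
    pass
E
python3 - <<'E'
import cv2
a=cv2.imread("pics/w5.png")[0:300,60:400]; cv2.imwrite("pics/w5c.png",cv2.resize(a,None,fx=2,fy=2,interpolation=cv2.INTER_CUBIC))
E
```

```text
(no output)
```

View pics/w5c.png

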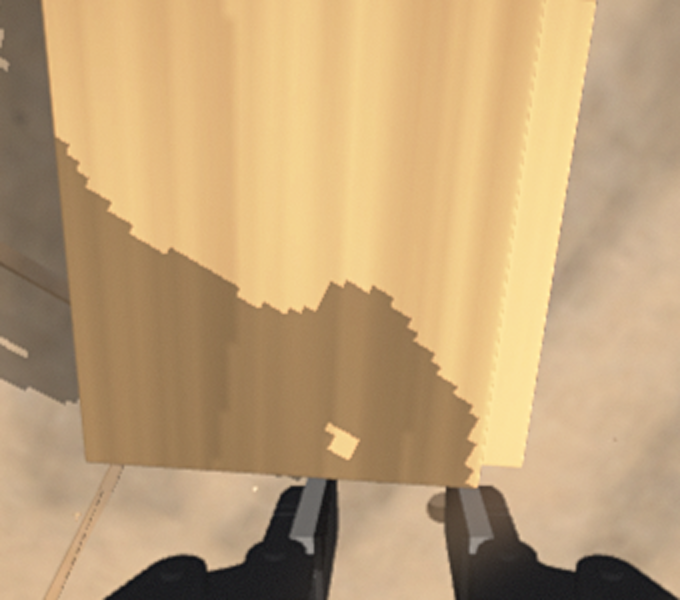

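```bash
cat >> h.py <<'E'
def wp(rl,rt,rb):
    """rear-left top corner px, rear end of step edge px, rear-right low corner px -> pose in jig"""
    a=w2j(ray("wrist",[rl],.03))[0]; t=w2j(ray("wrist",[rt],.03))[0]; b=w2j(ray("wrist",[rb],.016))[0]
    th=np.arctan2(*(b-a)[::-1]); th2=np.arctan2(*(t-a)[::-1])
    e=np.array([np.cos(th),np.sin(th)]); f=np.array([-e[1],e[0]]); C=(a+b)/2+55*f
    print("corners",a,t,b,"len",np.linalg.norm(b-a),np.linalg.norm(t-a)); print("theta",np.degrees([th,th2]),"C",C)
    P=np.array([-120,-206.5]); d=P-C; print("post local",d@e,d@f, "gap",d@f-65)
    s,p,R=st(); d=w2j(p)-C; print("tool local",d@e,d@f)
E
python3 - <<'E'
from h import *
wp((104,230.5),(295,243.5),(321.5,233))
E
```

```text
corners [-120.40520231 -334.04261881] [ -31.70501411 -303.85444988] [ -16.27367702 -298.47277602] len 110.03903068683711 93.696579069517
theta [18.85943473 18.79546262] C [ -86.11805277 -264.21040242]
post local -13.408232459034014 65.56444309229592 gap 0.5644430922959174
t 4.57 jig [ -45.1 -320.2] z 12.7 Fjig [-0.4 -1.  -0.8] w 0.030 yaw_y 23.2 tilt 0.1 q [-0.29  0.47  1.49  0.    1.18 -0.84]
tool local 20.705054608081245 -66.25763576423455
```

```bash
cat >> h.py <<'E'
def arc(e0,f0,e1,f1,D,n=10):
    for k in range(1,n+1):
        a=np.radians(D*k/n); e=e0+(e1-e0)*k/n; f=f0+(f1-f0)*k/n
        E=e*np.cos(a)-f*np.sin(a)-e0; F=e*np.sin(a)+f*np.cos(a)-f0
        print('{"twist": [0, 0, %.1f], "dp": [%.4f, %.4f, 0]}'%(-D*k/n,F/1e3,E/1e3))
E
python3 -c "
from h import *
arc(24,-134,15,-133,22)"
```

```text
{"twist": [0, 0, -2.2], "dp": [0.0011, 0.0042, 0]}
{"twist": [0, 0, -4.4], "dp": [0.0023, 0.0084, 0]}
{"twist": [0, 0, -6.6], "dp": [0.0036, 0.0125, 0]}
{"twist": [0, 0, -8.8], "dp": [0.0051, 0.0166, 0]}
{"twist": [0, 0, -11.0], "dp": [0.0067, 0.0206, 0]}
{"twist": [0, 0, -13.2], "dp": [0.0084, 0.0246, 0]}
{"twist": [0, 0, -15.4], "dp": [0.0102, 0.0285, 0]}
{"twist": [0, 0, -17.6], "dp": [0.0121, 0.0323, 0]}
{"twist": [0, 0, -19.8], "dp": [0.0142, 0.0360, 0]}
{"twist": [0, 0, -22.0], "dp": [0.0163, 0.0397, 0]}
```

>>> carry_out([
  {"twist": [0, 0, -2.2], "dp": [0.0011, 0.0042, 0], "claw": 0.03},
  {"twist": [0, 0, -4.4], "dp": [0.0023, 0.0084, 0], "claw": 0.03},
  {"twist": [0, 0, -6.6], "dp": [0.0036, 0.0125, 0], "claw": 0.03},
  {"twist": [0, 0, -8.8], "dp": [0.0051, 0.0166, 0], "claw": 0.03},
  {"twist": [0, 0, -11], "dp": [0.0067, 0.0206, 0], "claw": 0.03},
  {"twist": [0, 0, -13.2], "dp": [0.0084, 0.0246, 0], "claw": 0.03},
  {"twist": [0, 0, -15.4], "dp": [0.0102, 0.0285, 0], "claw": 0.03},
  {"twist": [0, 0, -17.6], "dp": [0.0121, 0.0323, 0], "claw": 0.03},
  {"twist": [0, 0, -19.8], "dp": [0.0142, 0.036, 0], "claw": 0.03},
  {"twist": [0, 0, -22], "dp": [0.0163, 0.0397, 0], "claw": 0.03},
])

```text
clock: 5.4
tool_pos: [0.668, -0.1044, 0.0134]
orientation: [3.141, 0.002, 2.501]
contact_force: [4.3, -2.6, -1.9]
width: 0.0301
```

Run:
```python
from h import *
grab("wrist","w6"); s,p,R=st()
a=cv2.imread("pics/w6.png")[0:300,0:400]; cv2.imwrite("pics/w6c.png",cv2.resize(a,None,fx=2,fy=2,interpolation=cv2.INTER_CUBIC))
```

```text
t 5.45 jig [ -14.  -290.3] z 13.5 Fjig [ 3.4 -2.8 -1. ] w 0.030 yaw_y 45.3 tilt 0.1 q [-0.23  0.52  1.43  0.    1.19 -1.16]
```

View pics/w6c.png

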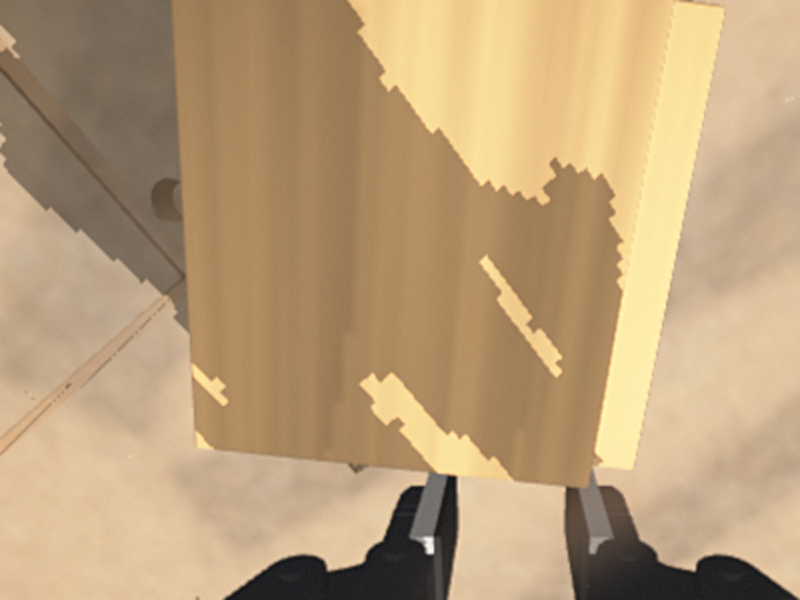

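Run:
```python
from h import *
wp((98,223),(293,243.5),(317,234.5))
```

```text
corners [ -83.6568628  -330.75000754] [  -8.67884583 -271.04280037] [   3.32168104 -261.8308138 ] len 110.97352095464012 95.8470323807599
theta [38.39225124 38.53134441] C [ -74.32488915 -253.18265064]
post local -6.807245371017305 64.95496156768093 gap -0.04503843231907467
t 5.45 jig [ -14.  -290.3] z 13.5 Fjig [ 3.4 -2.8 -1. ] w 0.030 yaw_y 45.3 tilt 0.1 q [-0.23  0.52  1.43  0.    1.19 -1.16]
tool local 24.219129929441557 -66.60759291586622
```

```bash
python3 -c "
from h import *
arc(15,-134,8,-132,24)"
```

```text
{"twist": [0, 0, -2.4], "dp": [0.0009, 0.0049, 0]}
{"twist": [0, 0, -4.8], "dp": [0.0020, 0.0097, 0]}
{"twist": [0, 0, -7.2], "dp": [0.0033, 0.0145, 0]}
{"twist": [0, 0, -9.6], "dp": [0.0047, 0.0192, 0]}
{"twist": [0, 0, -12.0], "dp": [0.0063, 0.0239, 0]}
{"twist": [0, 0, -14.4], "dp": [0.0081, 0.0285, 0]}
{"twist": [0, 0, -16.8], "dp": [0.0100, 0.0330, 0]}
{"twist": [0, 0, -19.2], "dp": [0.0121, 0.0374, 0]}
{"twist": [0, 0, -21.6], "dp": [0.0143, 0.0418, 0]}
{"twist": [0, 0, -24.0], "dp": [0.0167, 0.0460, 0]}
```

>>> carry_out([
  {"twist": [0, 0, -2.4], "dp": [0.0009, 0.0049, 0], "claw": 0.03},
  {"twist": [0, 0, -4.8], "dp": [0.002, 0.0097, 0], "claw": 0.03},
  {"twist": [0, 0, -7.2], "dp": [0.0033, 0.0145, 0], "claw": 0.03},
  {"twist": [0, 0, -9.6], "dp": [0.0047, 0.0192, 0], "claw": 0.03},
  {"twist": [0, 0, -12], "dp": [0.0063, 0.0239, 0], "claw": 0.03},
  {"twist": [0, 0, -14.4], "dp": [0.0081, 0.0285, 0], "claw": 0.03},
  {"twist": [0, 0, -16.8], "dp": [0.01, 0.033, 0], "claw": 0.03},
  {"twist": [0, 0, -19.2], "dp": [0.0121, 0.0374, 0], "claw": 0.03},
  {"twist": [0, 0, -21.6], "dp": [0.0143, 0.0418, 0], "claw": 0.03},
  {"twist": [0, 0, -24], "dp": [0.0167, 0.046, 0], "claw": 0.03},
])

```text
clock: 6.28
tool_pos: [0.6845, -0.0573, 0.0148]
orientation: [3.14, 0.007, 2.92]
contact_force: [12.5, -0.1, -0.8]
width: 0.0299
```

Run:
```python
from h import *
grab("wrist","w7"); s,p,R=st()
a=cv2.imread("pics/w7.png")[0:300,0:400]; cv2.imwrite("pics/w7c.png",cv2.resize(a,None,fx=2,fy=2,interpolation=cv2.INTER_CUBIC))
```

```text
t 6.33 jig [   8.9 -245.8] z 14.9 Fjig [12.9 -1.6 -1.3] w 0.030 yaw_y 69.3 tilt 0.4 q [-0.16  0.53  1.4   0.    1.2  -1.51]
```

View pics/w7c.png

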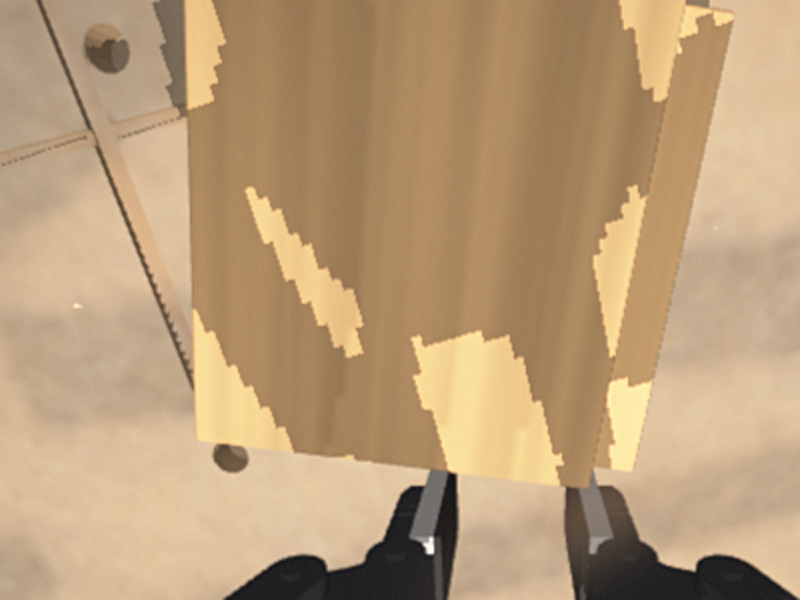

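Run:
```python
from h import *
wp((98.5,220),(293,243.5),(317,235))
```

```text
corners [ -40.07501849 -310.91564607] [   5.87306634 -226.05616933] [  13.43659525 -212.74167639] len 111.81064853788644 96.50055591130803
theta [61.40655615 61.56618931] C [ -61.61128757 -235.50613476]
post local -2.4758539114385085 65.1495797370503 gap 0.1495797370503027
t 6.33 jig [   8.9 -245.8] z 14.9 Fjig [12.9 -1.6 -1.3] w 0.030 yaw_y 69.3 tilt 0.4 q [-0.16  0.53  1.4   0.    1.2  -1.51]
tool local 24.674533784846275 -66.83984992092971
```

```bash
python3 -c "
from h import *
arc(9,-134.5,2,-134,26)"
```

```text
{"twist": [0, 0, -2.6], "dp": [0.0006, 0.0054, 0]}
{"twist": [0, 0, -5.2], "dp": [0.0013, 0.0107, 0]}
{"twist": [0, 0, -7.8], "dp": [0.0023, 0.0161, 0]}
{"twist": [0, 0, -10.4], "dp": [0.0035, 0.0213, 0]}
{"twist": [0, 0, -13.0], "dp": [0.0049, 0.0266, 0]}
{"twist": [0, 0, -15.6], "dp": [0.0065, 0.0317, 0]}
{"twist": [0, 0, -18.2], "dp": [0.0083, 0.0368, 0]}
{"twist": [0, 0, -20.8], "dp": [0.0103, 0.0418, 0]}
{"twist": [0, 0, -23.4], "dp": [0.0125, 0.0467, 0]}
{"twist": [0, 0, -26.0], "dp": [0.0149, 0.0515, 0]}
```

>>> carry_out([
  {"twist": [0, 0, -2.6], "dp": [0.0006, 0.0054, 0], "claw": 0.03},
  {"twist": [0, 0, -5.2], "dp": [0.0013, 0.0107, 0], "claw": 0.03},
  {"twist": [0, 0, -7.8], "dp": [0.0023, 0.0161, 0], "claw": 0.03},
  {"twist": [0, 0, -10.4], "dp": [0.0035, 0.0213, 0], "claw": 0.03},
  {"twist": [0, 0, -13], "dp": [0.0049, 0.0266, 0], "claw": 0.03},
  {"twist": [0, 0, -15.6], "dp": [0.0065, 0.0317, 0], "claw": 0.03},
  {"twist": [0, 0, -18.2], "dp": [0.0083, 0.0368, 0], "claw": 0.03},
  {"twist": [0, 0, -20.8], "dp": [0.0103, 0.0418, 0], "claw": 0.03},
  {"twist": [0, 0, -23.4], "dp": [0.0125, 0.0467, 0], "claw": 0.03},
  {"twist": [0, 0, -26], "dp": [0.0149, 0.0515, 0], "claw": 0.03},
])

```text
clock: 7.17
tool_pos: [0.6818, -0.0023, 0.0152]
orientation: [-3.141, 0.008, -2.909]
contact_force: [12.7, 6.1, -1.6]
width: 0.0302
```

Run:
```python
from h import *
grab("wrist","w8"); s,p,R=st()
a=cv2.imread("pics/w8.png")[0:300,0:400]; cv2.imwrite("pics/w8c.png",cv2.resize(a,None,fx=2,fy=2,interpolation=cv2.INTER_CUBIC))
```

```text
t 7.22 jig [  13.6 -190.8] z 15.0 Fjig [14.   4.2 -1.7] w 0.030 yaw_y 95.3 tilt 0.5 q [-0.08  0.52  1.42  0.    1.19 -1.89]
```

View pics/w8c.png

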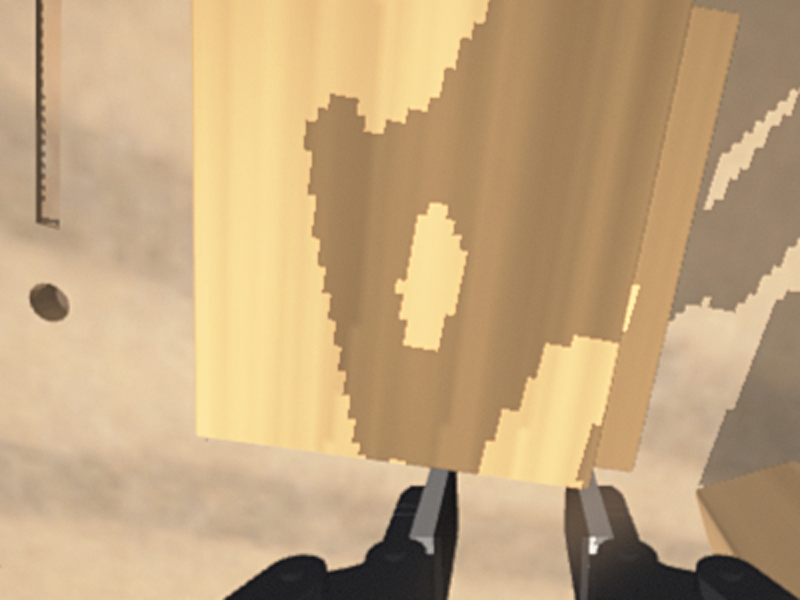

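Run:
```python
from h import *
wp((98.5,218.5),(292.5,243.5),(317.5,235))
# back rail flare tip seen right
print("rail tip top", w2j(ray("wrist",[(350,245)],.06)))
```

```text
corners [  -3.21604788 -270.93417663] [   1.54396416 -174.66330063] [   2.43218027 -158.8812763 ] len 112.19516457258986 96.38848105772375
theta [87.11434544 87.16937572] C [ -55.32219342 -212.13886784]
post local 2.37565040640528 64.87967154011089 gap -0.12032845988910879
t 7.22 jig [  13.6 -190.8] z 15.0 Fjig [14.   4.2 -1.7] w 0.030 yaw_y 95.3 tilt 0.5 q [-0.08  0.52  1.42  0.    1.19 -1.89]
tool local 24.729987414690825 -67.72874479646673
rail tip top [[ -15.72637713 -158.31456876]]
```

Run:
```python
from h import *
for z in (0,.02,.03,.04,.06): print(z, w2j(ray("wrist",[(350,245)],z)), w2j(ray("wrist",[(400,231)],z)))
print(proj("wrist",[*j2w((15,-135)),.06]),proj("wrist",[*j2w((15,-135)),0.0]),proj("wrist",[*j2w((37,-135)),0.06]))
a=cv2.imread("pics/w8.png")[100:300,250:512]; cv2.imwrite("pics/w8d.png",cv2.resize(a,None,fx=3,fy=3,interpolation=cv2.INTER_CUBIC))
```

```text
0 [[  15.09931002 -133.04604924]] [[   2.77448937 -104.49329633]]
0.02 [[   4.82408097 -141.46888908]] [[  -5.9406206 -116.5304439]]
0.03 [[  -0.31353355 -145.680309  ]] [[ -10.29817559 -122.54901768]]
0.04 [[  -5.45114808 -149.89172892]] [[ -14.65573057 -128.56759147]]
0.06 [[ -15.72637713 -158.31456876]] [[ -23.37084054 -140.60473904]]
[[390.17696053 314.13182283]] [[346.93370876 244.59809616]] [[378.3160346  354.09894763]]
```

View pics/w8d.png

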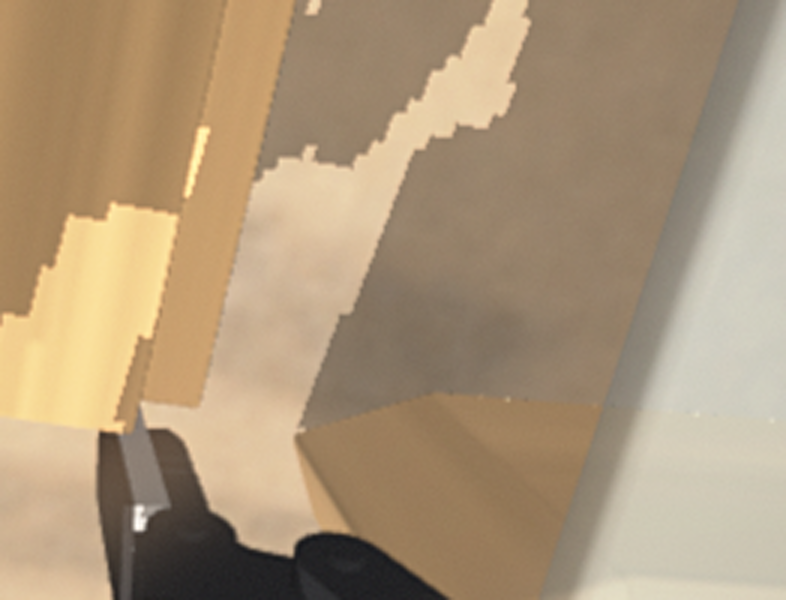

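```bash
sed -i 's/^JT=np.array(\[0.6407,0.1858\]).*/JA=np.radians(8.22);JT=np.array([0.6407,0.1858])+np.array([.003*np.cos(JA)-.001*np.sin(JA),.003*np.sin(JA)+.001*np.cos(JA)])/' h.py; sed -i 's/P=np.array(\[-120,-206.5\])/P=np.array([-123,-206])/' h.py
python3 - <<'E'
from h import *
wp((98.5,218.5),(292.5,243.5),(317.5,235))
s,p,R=st()
q=p+R@np.array([-.03,0,-.14]);print(w2j(q),q)
delta(q,R,[*j2w((-58,-320)),.12],toolR(0,40))
E
```

```text
corners [  -6.21604788 -271.93417663] [  -1.45603584 -175.66330063] [  -0.56781973 -159.8812763 ] len 112.1951645725898 96.3884810577237
theta [87.11434544 87.16937572] C [ -58.32219342 -213.13886784]
post local 3.8737483960473744 64.95518586610396 gap -0.04481413389603972
t 7.22 jig [  10.6 -191.8] z 15.0 Fjig [14.   4.2 -1.7] w 0.030 yaw_y 95.3 tilt 0.5 q [-0.08  0.52  1.42  0.    1.19 -1.89]
tool local 24.72998741469075 -67.72874479646674
t 7.22 jig [  10.6 -191.8] z 15.0 Fjig [14.   4.2 -1.7] w 0.030 yaw_y 95.3 tilt 0.5 q [-0.08  0.52  1.42  0.    1.19 -1.89]
[  39.3411027  -189.21842117] [0.70951653 0.00556896 0.15527902]
dp [ 0.1094 -0.1212  0.0344] twist [-32.77  30.51  91.21]
```

>>> carry_out([
  {"twist": [0, 0, 0], "dp": [-0.008, 0, 0], "claw": 0.03},
  {"twist": [0, 0, 0], "dp": [-0.018, 0, 0], "claw": 0.03},
  {"twist": [0, 0, 0], "dp": [-0.026, 0, -0.01], "claw": 0.03},
  {"twist": [0, 0, 0], "dp": [-0.03, 0, -0.03], "claw": 0.03},
  {"twist": [0, 0, 0], "dp": [-0.03, 0, -0.06], "claw": 0.03},
  {"twist": [0, 0, 0], "dp": [-0.03, 0, -0.09], "claw": 0.03},
  {"twist": [0, 0, 0], "dp": [-0.03, 0, -0.12], "claw": 0.03},
  {"twist": [0, 0, 0], "dp": [-0.03, 0, -0.14], "claw": 0.03},
  {"twist": [0, 0, 0], "dp": [-0.03, 0, -0.14], "claw": 0.03},
  {"twist": [0, 0, 0], "dp": [-0.03, 0, -0.14], "claw": 0.03},
])

```text
clock: 8.05
tool_pos: [0.7083, 0.0032, 0.1553]
orientation: [-3.141, 0.003, -2.911]
contact_force: [-0.3, 0.2, 0.2]
width: 0.0301
```

Run:
```python
from h import *
s,p,R=st()
delta(p,R,[*j2w((-58,-320)),.155],toolR(0,0))
```

```text
t 8.05 jig [  37.8 -191.4] z 155.3 Fjig [-0.3  0.2  0.2] w 0.030 yaw_y 95.0 tilt 0.2 q [-0.07  0.46  1.23  0.    1.44 -1.87]
dp [ 0.1066 -0.1197  0.    ] twist [ 0.11  0.17 95.  ]
```

>>> carry_out([
  {"twist": [0, 0, 7], "dp": [0.012, -0.014, 0], "claw": 0.03},
  {"twist": [0, 0, 14], "dp": [0.024, -0.028, 0], "claw": 0.03},
  {"twist": [0, 0, 21], "dp": [0.036, -0.042, 0], "claw": 0.03},
  {"twist": [0, 0, 28], "dp": [0.048, -0.056, 0], "claw": 0.03},
  {"twist": [0, 0, 35], "dp": [0.06, -0.07, 0], "claw": 0.03},
  {"twist": [0, 0, 42], "dp": [0.072, -0.084, 0], "claw": 0.03},
  {"twist": [0, 0, 49], "dp": [0.084, -0.098, 0], "claw": 0.03},
  {"twist": [0, 0, 56], "dp": [0.096, -0.11, 0], "claw": 0.03},
  {"twist": [0, 0, 63], "dp": [0.107, -0.12, 0], "claw": 0.03},
  {"twist": [0, 0, 70], "dp": [0.107, -0.12, 0], "claw": 0.03},
])

```text
clock: 8.88
tool_pos: [0.628, -0.1402, 0.1505]
orientation: [-3.138, -0.003, 2.143]
contact_force: [-0.8, -0.1, -0.5]
width: 0.0296
```

Run:
```python
from h import *
s,p,R=st()
delta(p,R,[*j2w((-58,-325)),.13],toolR(0,40))
```

```text
t 8.88 jig [ -62.2 -321.9] z 150.5 Fjig [-0.8  0.1 -0.5] w 0.030 yaw_y 24.6 tilt 0.3 q [-0.3   0.3   1.44 -0.    1.4  -0.87]
dp [-0.0046  0.0026  0.0205] twist [-8.81 39.25 23.45]
```

>>> carry_out([
  {"twist": [-0.9, 3.9, 2.3], "dp": [-0.001, 0, 0.002], "claw": 0.03},
  {"twist": [-1.8, 7.8, 4.7], "dp": [-0.001, 0, 0.004], "claw": 0.03},
  {"twist": [-2.7, 11.8, 7], "dp": [-0.002, 0.001, 0.006], "claw": 0.03},
  {"twist": [-3.5, 15.7, 9.4], "dp": [-0.002, 0.001, 0.008], "claw": 0.03},
  {"twist": [-4.4, 19.6, 11.7], "dp": [-0.003, 0.001, 0.01], "claw": 0.03},
  {"twist": [-5.3, 23.5, 14], "dp": [-0.003, 0.002, 0.012], "claw": 0.03},
  {"twist": [-6.2, 27.5, 16.4], "dp": [-0.004, 0.002, 0.014], "claw": 0.03},
  {"twist": [-7.1, 31.4, 18.8], "dp": [-0.004, 0.003, 0.016], "claw": 0.03},
  {"twist": [-8, 35.3, 21.1], "dp": [-0.005, 0.003, 0.018], "claw": 0.03},
  {"twist": [-8.8, 39.25, 23.45], "dp": [-0.005, 0.003, 0.02], "claw": 0.03},
])

```text
clock: 9.72
tool_pos: [0.6352, -0.1404, 0.1312]
orientation: [3.141, -0.703, 1.721]
contact_force: [0.2, 0.1, -0.5]
width: 0.03
```

Run:
```python
from h import *
grab("top","t9"); grab("wrist","w9"); s,p,R=st()
a=cv2.imread("pics/t9.png")[140:300,120:333]; a=cv2.resize(a,(512,384),interpolation=cv2.INTER_CUBIC)
cv2.imwrite("pics/c9.png",cv2.resize(np.hstack([a,cv2.imread("pics/w9.png")]),(800,300)))
delta(p,R,[*j2w((-58,-300)),.013],toolR(0,40))
```

```text
t 9.82 jig [ -57.  -323.7] z 128.1 Fjig [ 0.3  0.  -1. ] w 0.030 yaw_y 0.3 tilt 40.3 q [-0.58  0.72  1.09  0.52  1.81 -0.72]
dp [-0.0564 -0.0005  0.1031] twist [-0.32 -0.32  0.08]
```

View pics/c9.png

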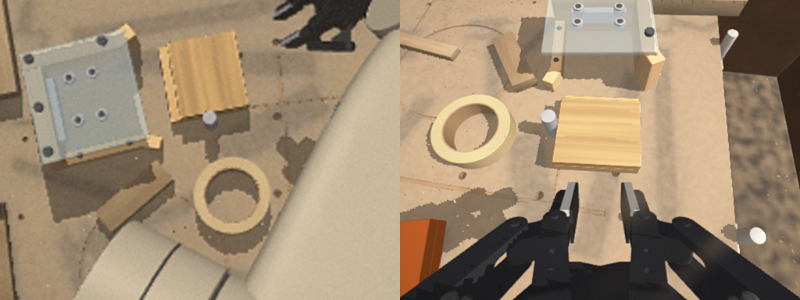

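>>> carry_out([
  {"twist": [0, 0, 0], "dp": [-0.007, 0, 0.013], "claw": 0.045},
  {"twist": [0, 0, 0], "dp": [-0.014, 0, 0.026], "claw": 0.045},
  {"twist": [0, 0, 0], "dp": [-0.021, 0, 0.039], "claw": 0.045},
  {"twist": [0, 0, 0], "dp": [-0.028, 0, 0.052], "claw": 0.045},
  {"twist": [0, 0, 0], "dp": [-0.035, 0, 0.065], "claw": 0.045},
  {"twist": [0, 0, 0], "dp": [-0.042, 0, 0.078], "claw": 0.045},
  {"twist": [0, 0, 0], "dp": [-0.048, 0, 0.088], "claw": 0.045},
  {"twist": [0, 0, 0], "dp": [-0.053, 0, 0.097], "claw": 0.045},
  {"twist": [0, 0, 0], "dp": [-0.056, 0, 0.103], "claw": 0.045},
  {"twist": [0, 0, 0], "dp": [-0.056, 0, 0.103], "claw": 0.045},
])

```text
clock: 10.65
tool_pos: [0.6322, -0.1169, 0.0164]
orientation: [3.138, -0.698, 1.726]
contact_force: [-0.2, -0.1, 0.3]
width: 0.0448
```

Run:
```python
from h import *
grab("wrist","w10"); s,p,R=st()
print("wp corners rl etc later")
print("unit +y jig 10mm in tool:",np.round(R.T@np.r_[j2w((0,10))-j2w((0,0)),0]*1e3,2))
delta(p,R,[*j2w((-58,-276)),.013],toolR(0,40))
```

```text
t 10.70 jig [ -54.2 -299.9] z 17.6 Fjig [0.4 0.1 0.1] w 0.045 yaw_y 0.5 tilt 40.0 q [-0.55  0.81  1.17  0.52  1.65 -0.79]
wp corners rl etc later
unit +y jig 10mm in tool: [7.66 0.09 6.43]
dp [ 0.0154 -0.0036  0.0188] twist [-0.19  0.02  0.55]
```

View pics/w10.png

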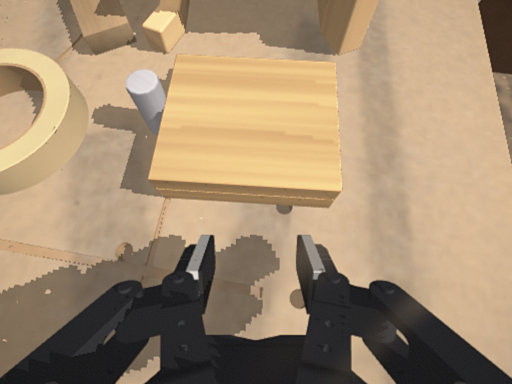

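>>> carry_out([
  {"twist": [0, 0, 0.2], "dp": [0.0045, -0.0012, 0.0065], "claw": 0.045},
  {"twist": [0, 0, 0.4], "dp": [0.01, -0.0024, 0.013], "claw": 0.045},
  {"twist": [0, 0, 0.5], "dp": [0.0154, -0.0036, 0.0188], "claw": 0.045},
  {"twist": [0, 0, 0.5], "dp": [0.0187, -0.0036, 0.0216], "claw": 0.045},
  {"twist": [0, 0, 0.5], "dp": [0.022, -0.0035, 0.0243], "claw": 0.045},
  {"twist": [0, 0, 0.5], "dp": [0.0253, -0.0035, 0.0271], "claw": 0.045},
  {"twist": [0, 0, 0.5], "dp": [0.0286, -0.0034, 0.0298], "claw": 0.045},
  {"twist": [0, 0, 0.5], "dp": [0.0318, -0.0034, 0.0326], "claw": 0.045},
  {"twist": [0, 0, 0.5], "dp": [0.0351, -0.0033, 0.0353], "claw": 0.045},
  {"twist": [0, 0, 0.5], "dp": [0.0384, -0.0033, 0.0381], "claw": 0.045},
])

```text
clock: 11.53
tool_pos: [0.6222, -0.0649, 0.0142]
orientation: [-3.142, -0.696, 1.717]
contact_force: [2.1, -4.1, 2.7]
width: 0.0456
```

Run:
```python
from h import *
grab("wrist","w11"); s,p,R=st()
delta(p,R,[*j2w((-58,-206)),.013],toolR(0,40))
a=cv2.imread("pics/w11.png")[0:270,100:412]; cv2.imwrite("pics/w11c.png",cv2.resize(a,None,fx=2.2,fy=2.2,interpolation=cv2.INTER_CUBIC))
```

```text
t 11.58 jig [ -57.3 -245.5] z 14.2 Fjig [ 1.6 -2.7  1.5] w 0.045 yaw_y 0.2 tilt 39.9 q [-0.49  0.74  1.29  0.54  1.58 -0.77]
dp [ 0.0296 -0.0006  0.0263] twist [-0.13  0.07  0.12]
```

View pics/w11c.png

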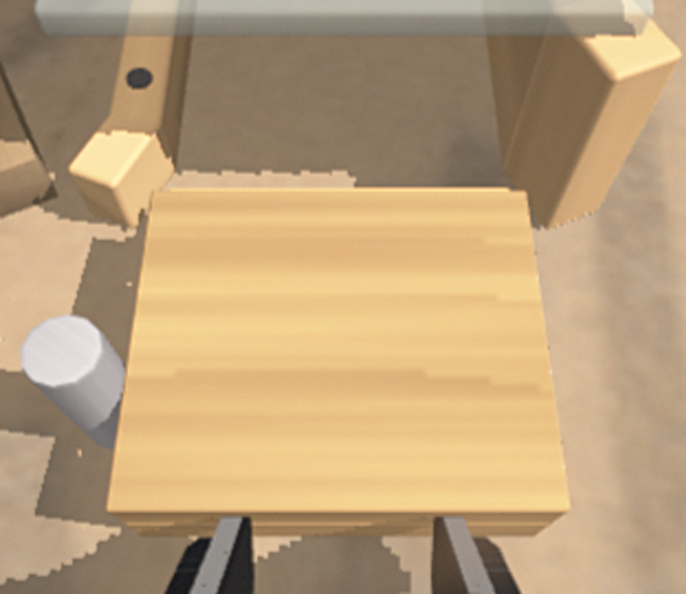

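>>> carry_out([
  {"twist": [0, 0, 0], "dp": [0.003, 0, 0.0026], "claw": 0.045},
  {"twist": [0, 0, 0], "dp": [0.006, 0, 0.0052], "claw": 0.045},
  {"twist": [0, 0, 0], "dp": [0.009, 0, 0.0077], "claw": 0.045},
  {"twist": [0, 0, 0], "dp": [0.012, 0, 0.0102], "claw": 0.045},
  {"twist": [0, 0, 0], "dp": [0.015, 0, 0.0128], "claw": 0.045},
  {"twist": [0, 0, 0], "dp": [0.018, 0, 0.0154], "claw": 0.045},
  {"twist": [0, 0, 0], "dp": [0.021, 0, 0.018], "claw": 0.045},
  {"twist": [0, 0, 0], "dp": [0.024, 0, 0.0206], "claw": 0.045},
  {"twist": [0, 0, 0], "dp": [0.027, 0, 0.0232], "claw": 0.045},
  {"twist": [0, 0, 0], "dp": [0.03, 0, 0.0258], "claw": 0.045},
])

```text
clock: 12.42
tool_pos: [0.6155, -0.0252, 0.0131]
orientation: [-3.139, -0.697, 1.716]
contact_force: [0.0, -3.0, 1.6]
width: 0.0448
```

Run:
```python
from h import *
grab("wrist","w12"); s,p,R=st()
delta(p,R,[*j2w((-58,-166)),.013],toolR(0,40))
a=cv2.imread("pics/w12.png")[0:270,100:412]; cv2.imwrite("pics/w12c.png",cv2.resize(a,None,fx=2.2,fy=2.2,interpolation=cv2.INTER_CUBIC))
```

```text
t 12.47 jig [ -58.2 -205.3] z 13.0 Fjig [ 0.7 -1.6  0.3] w 0.045 yaw_y 0.2 tilt 40.0 q [-0.45  0.69  1.36  0.56  1.54 -0.74]
dp [0.0302 0.0003 0.0253] twist [-0.22  0.01  0.08]
```

View pics/w12c.png

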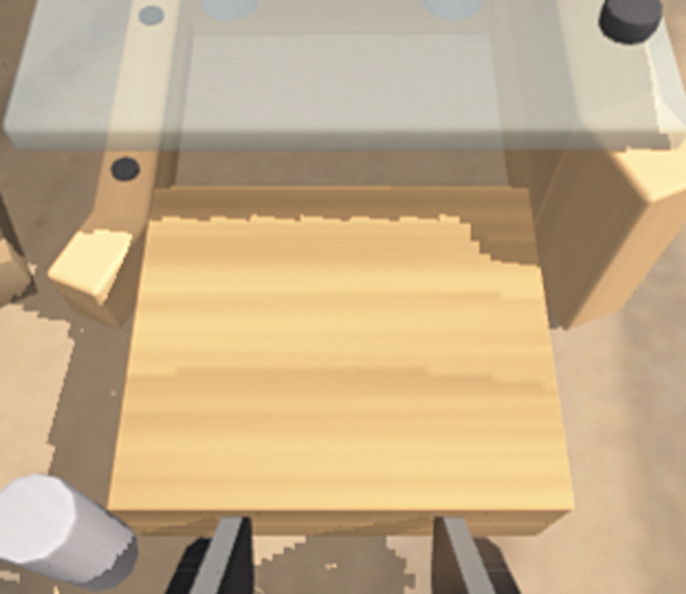

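The workpiece is square and its front is entering the mouth between the rails. I keep pushing.

>>> carry_out([
  {"twist": [0, 0, 0], "dp": [0.003, 0, 0.0026], "claw": 0.045},
  {"twist": [0, 0, 0], "dp": [0.006, 0, 0.0052], "claw": 0.045},
  {"twist": [0, 0, 0], "dp": [0.009, 0, 0.0077], "claw": 0.045},
  {"twist": [0, 0, 0], "dp": [0.012, 0, 0.0102], "claw": 0.045},
  {"twist": [0, 0, 0], "dp": [0.015, 0, 0.0128], "claw": 0.045},
  {"twist": [0, 0, 0], "dp": [0.018, 0, 0.0154], "claw": 0.045},
  {"twist": [0, 0, 0], "dp": [0.021, 0, 0.018], "claw": 0.045},
  {"twist": [0, 0, 0], "dp": [0.024, 0, 0.0206], "claw": 0.045},
  {"twist": [0, 0, 0], "dp": [0.027, 0, 0.0232], "claw": 0.045},
  {"twist": [0, 0, 0], "dp": [0.03, 0, 0.0256], "claw": 0.045},
])

```text
clock: 13.3
tool_pos: [0.6102, 0.0136, 0.0129]
orientation: [-3.14, -0.697, 1.716]
contact_force: [1.3, -1.9, 1.9]
width: 0.0452
```

Run:
```python
from h import *
grab("wrist","w13"); s,p,R=st()
delta(p,R,[*j2w((-58,-128)),.0135],toolR(0,40))
a=cv2.imread("pics/w13.png")[0:270,100:412]; cv2.imwrite("pics/w13c.png",cv2.resize(a,None,fx=2.2,fy=2.2,interpolation=cv2.INTER_CUBIC))
```

```text
t 13.35 jig [ -57.9 -166.3] z 12.9 Fjig [ 0.7 -0.4  0.1] w 0.045 yaw_y 0.2 tilt 40.0 q [-0.4   0.65  1.42  0.58  1.5  -0.72]
dp [0.0297 0.     0.0241] twist [-0.17  0.04  0.09]
```

View pics/w13c.png

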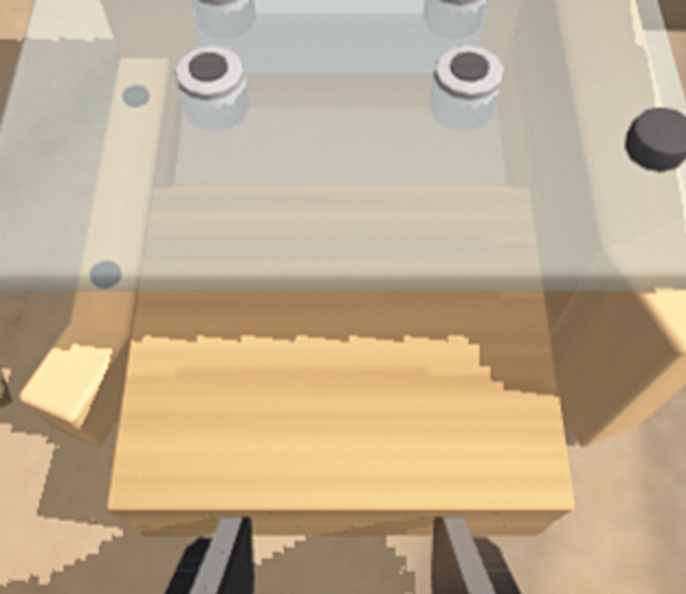

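Run:
```python
from h import *
s,p,R=st()
print(w2j(ray("wrist",[(150.5,231),(359,231)],.03)))
```

```text
t 13.35 jig [ -57.9 -166.3] z 12.9 Fjig [ 0.7 -0.4  0.1] w 0.045 yaw_y 0.2 tilt 40.0 q [-0.4   0.65  1.42  0.58  1.5  -0.72]
[[-112.15429434 -162.64778446]
 [  -4.71053569 -162.38926823]]
```

>>> carry_out([
  {"twist": [0, 0, 0], "dp": [0.003, 0, 0.0024], "claw": 0.045},
  {"twist": [0, 0, 0], "dp": [0.006, 0, 0.0048], "claw": 0.045},
  {"twist": [0, 0, 0], "dp": [0.009, 0, 0.0072], "claw": 0.045},
  {"twist": [0, 0, 0], "dp": [0.012, 0, 0.0097], "claw": 0.045},
  {"twist": [0, 0, 0], "dp": [0.015, 0, 0.0121], "claw": 0.045},
  {"twist": [0, 0, 0], "dp": [0.018, 0, 0.0146], "claw": 0.045},
  {"twist": [0, 0, 0], "dp": [0.021, 0, 0.017], "claw": 0.045},
  {"twist": [0, 0, 0], "dp": [0.024, 0, 0.0194], "claw": 0.045},
  {"twist": [0, 0, 0], "dp": [0.027, 0, 0.0218], "claw": 0.045},
  {"twist": [0, 0, 0], "dp": [0.0297, 0, 0.0241], "claw": 0.045},
])

```text
clock: 14.18
tool_pos: [0.6045, 0.0515, 0.0135]
orientation: [-3.14, -0.697, 1.716]
contact_force: [-0.3, -1.5, -1.1]
width: 0.0452
```

Run:
```python
from h import *
grab("wrist","w14"); s,p,R=st()
print(w2j(ray("wrist",[(150.5,231),(359,231)],.03)))
delta(p,R,[*j2w((-58,-118)),.0135],toolR(0,40))
a=cv2.imread("pics/w14.png")[0:300,80:432]; cv2.imwrite("pics/w14c.png",cv2.resize(a,None,fx=2,fy=2,interpolation=cv2.INTER_CUBIC))
```

```text
t 14.23 jig [ -58.  -128.1] z 13.5 Fjig [0.9 0.1 0.2] w 0.045 yaw_y 0.2 tilt 40.0 q [-0.35  0.61  1.48  0.6   1.46 -0.69]
[[-112.50948338 -124.32760463]
 [  -4.61602662 -124.06807343]]
dp [0.0077 0.0001 0.0064] twist [-0.17  0.05  0.1 ]
```

View pics/w14c.png

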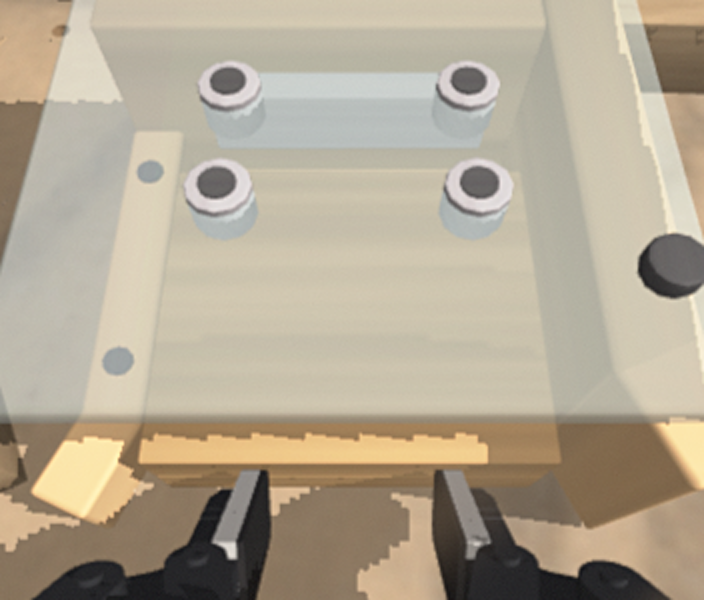

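>>> carry_out([
  {"twist": [0, 0, 0], "dp": [0.0008, 0, 0.0006], "claw": 0.045},
  {"twist": [0, 0, 0], "dp": [0.0015, 0, 0.0013], "claw": 0.045},
  {"twist": [0, 0, 0], "dp": [0.0023, 0, 0.0019], "claw": 0.045},
  {"twist": [0, 0, 0], "dp": [0.0031, 0, 0.0026], "claw": 0.045},
  {"twist": [0, 0, 0], "dp": [0.0038, 0, 0.0032], "claw": 0.045},
  {"twist": [0, 0, 0], "dp": [0.0046, 0, 0.0038], "claw": 0.045},
  {"twist": [0, 0, 0], "dp": [0.0054, 0, 0.0045], "claw": 0.045},
  {"twist": [0, 0, 0], "dp": [0.0061, 0, 0.0051], "claw": 0.045},
  {"twist": [0, 0, 0], "dp": [0.0069, 0, 0.0058], "claw": 0.045},
  {"twist": [0, 0, 0], "dp": [0.0077, 0, 0.0064], "claw": 0.045},
])

```text
clock: 15.07
tool_pos: [0.6032, 0.0611, 0.0135]
orientation: [-3.14, -0.697, 1.716]
contact_force: [1.4, -2.1, -0.4]
width: 0.045
```

Run:
```python
from h import *
grab("wrist","w15"); s,p,R=st()
print("2mm:",np.round(R.T@np.r_[j2w((0,2))-j2w((0,0)),0],5))
a=cv2.imread("pics/w15.png")[0:300,80:432]; cv2.imwrite("pics/w15c.png",cv2.resize(a,None,fx=2,fy=2,interpolation=cv2.INTER_CUBIC))
```

```text
t 15.12 jig [ -57.9 -118.9] z 13.5 Fjig [ 0.3 -0.7  0.5] w 0.045 yaw_y 0.2 tilt 39.9 q [-0.34  0.6   1.49  0.61  1.45 -0.69]
2mm: [1.53e-03 1.00e-05 1.28e-03]
```

View pics/w15c.png

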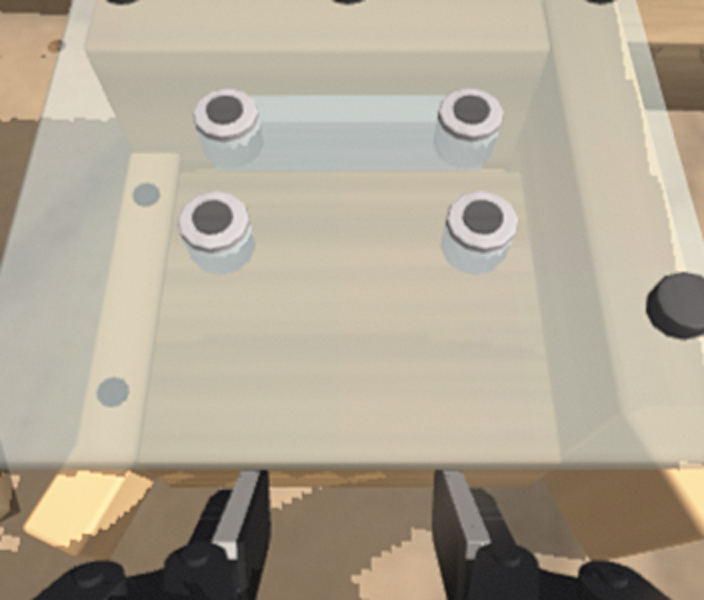

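>>> carry_out([
  {"twist": [0, 0, 0], "dp": [0.0002, 0, 0.0002], "claw": 0.045},
  {"twist": [0, 0, 0], "dp": [0.0005, 0, 0.0004], "claw": 0.045},
  {"twist": [0, 0, 0], "dp": [0.0007, 0, 0.0006], "claw": 0.045},
  {"twist": [0, 0, 0], "dp": [0.0009, 0, 0.0008], "claw": 0.045},
  {"twist": [0, 0, 0], "dp": [0.0012, 0, 0.001], "claw": 0.045},
  {"twist": [0, 0, 0], "dp": [0.0014, 0, 0.0012], "claw": 0.045},
  {"twist": [0, 0, 0], "dp": [0.0016, 0, 0.0013], "claw": 0.045},
  {"twist": [0, 0, 0], "dp": [0.0018, 0, 0.0015], "claw": 0.045},
  {"twist": [0, 0, 0], "dp": [0.0021, 0, 0.0017], "claw": 0.045},
  {"twist": [0, 0, 0], "dp": [0.0023, 0, 0.0019], "claw": 0.045},
])

```text
clock: 15.95
tool_pos: [0.6028, 0.0638, 0.0135]
orientation: [-3.14, -0.697, 1.716]
contact_force: [0.6, -4.0, 0.2]
width: 0.0447
```

```bash
python3 -c "
from h import *
st()"
```

```text
t 15.95 jig [ -57.9 -116.4] z 13.5 Fjig [ 0.  -4.   0.2] w 0.045 yaw_y 0.1 tilt 39.9 q [-0.34  0.6   1.49  0.61  1.45 -0.68]
```

>>> carry_out([
  {"twist": [0, 0, 0], "dp": [0.0002, 0, 0.0002], "claw": 0.045},
  {"twist": [0, 0, 0], "dp": [0.0004, 0, 0.0003], "claw": 0.045},
  {"twist": [0, 0, 0], "dp": [0.0006, 0, 0.0005], "claw": 0.045},
  {"twist": [0, 0, 0], "dp": [0.0008, 0, 0.0006], "claw": 0.045},
  {"twist": [0, 0, 0], "dp": [0.0009, 0, 0.0008], "claw": 0.045},
  {"twist": [0, 0, 0], "dp": [0.0011, 0, 0.001], "claw": 0.045},
  {"twist": [0, 0, 0], "dp": [0.0013, 0, 0.0011], "claw": 0.045},
  {"twist": [0, 0, 0], "dp": [0.0015, 0, 0.0013], "claw": 0.045},
  {"twist": [0, 0, 0], "dp": [0.0015, 0, 0.0013], "claw": 0.045},
  {"twist": [0, 0, 0], "dp": [0.0015, 0, 0.0013], "claw": 0.045},
])

```text
clock: 16.78
tool_pos: [0.6029, 0.0639, 0.0135]
orientation: [-3.141, -0.694, 1.716]
contact_force: [-1.3, -12.4, 2.6]
width: 0.0451
```

```bash
python3 -c "
from h import *
st()"
```

```text
t 16.78 jig [ -57.9 -116.2] z 13.5 Fjig [ -3.  -12.    2.6] w 0.045 yaw_y 0.1 tilt 39.8 q [-0.33  0.6   1.5   0.61  1.44 -0.68]
```

Run:
```python
from h import *
grab("wrist","w16"); st()
a=cv2.imread("pics/w16.png")[0:300,80:432]; cv2.imwrite("pics/w16c.png",cv2.resize(a,None,fx=2,fy=2,interpolation=cv2.INTER_CUBIC))
for y in (-110,-112,-120): print(y,proj("wrist",[[*j2w((-100,y)),.03],[*j2w((-20,y)),.03],[*j2w((-100,y)),0],[*j2w((-20,y)),.0]]).round(1).tolist())
print("template edge",proj("wrist",[[*j2w((-100,-122)),.068],[*j2w((-100,-122)),.059]]).round(1).tolist())
```

```text
t 16.83 jig [ -57.9 -116.2] z 13.5 Fjig [ -2.9 -10.9   2.8] w 0.045 yaw_y 0.1 tilt 39.8 q [-0.33  0.6   1.5   0.61  1.44 -0.68]
-110 [[174.8, 226.6], [328.5, 226.8], [187.5, 239.2], [316.9, 239.4]]
-112 [[174.4, 230.4], [328.9, 230.6], [187.2, 242.4], [317.2, 242.6]]
-120 [[172.7, 245.8], [330.4, 246.0], [186.0, 255.6], [318.2, 255.7]]
template edge [[145.4, 231.4], [153.2, 236.7]]
```

View pics/w16c.png

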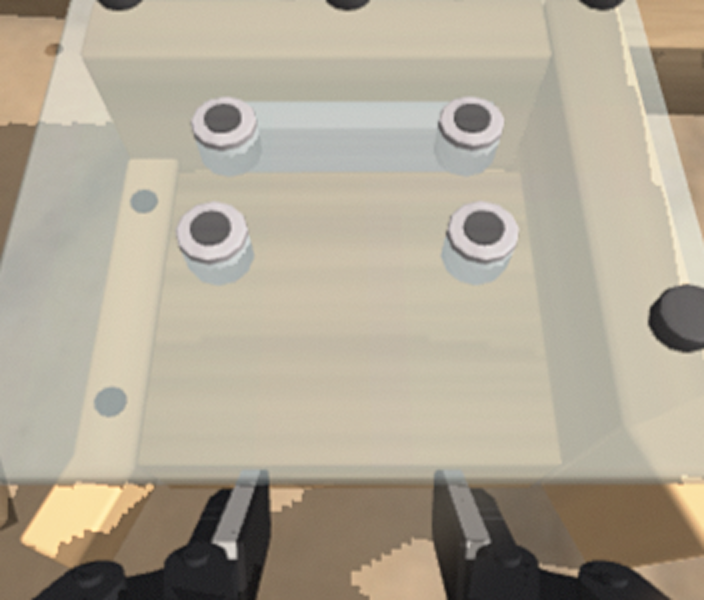

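Picture w16: the wood's rear top edge is at crop row 464, about y = -112.8 in my frame. The template edge shows that frame reads about 1.8 mm off, so the true value is about -111. The top's step edge meets the aluminium nose at row 170. That means it is home; a wrongly turned piece would stop at -120. Now I raise the push to about 15 N and hold.

>>> carry_out([
  {"twist": [0, 0, 0], "dp": [0.0002, 0, 0.0002], "claw": 0.045},
  {"twist": [0, 0, 0], "dp": [0.0004, 0, 0.0004], "claw": 0.045},
  {"twist": [0, 0, 0], "dp": [0.0006, 0, 0.0005], "claw": 0.045},
  {"twist": [0, 0, 0], "dp": [0.0007, 0, 0.0006], "claw": 0.045},
  {"twist": [0, 0, 0], "dp": [0.0007, 0, 0.0006], "claw": 0.045},
  {"twist": [0, 0, 0], "dp": [0.0007, 0, 0.0006], "claw": 0.045},
  {"twist": [0, 0, 0], "dp": [0.0007, 0, 0.0006], "claw": 0.045},
  {"twist": [0, 0, 0], "dp": [0.0007, 0, 0.0006], "claw": 0.045},
  {"twist": [0, 0, 0], "dp": [0.0007, 0, 0.0006], "claw": 0.045},
  {"twist": [0, 0, 0], "dp": [0.0007, 0, 0.0006], "claw": 0.045},
])

```text
clock: 17.67
tool_pos: [0.6029, 0.064, 0.0135]
orientation: [-3.141, -0.693, 1.715]
contact_force: [-1.7, -15.9, 2.1]
width: 0.0449
```

```bash
python3 -c "
from h import *
st()"
```

```text
t 17.67 jig [ -57.8 -116.1] z 13.5 Fjig [ -4.  -15.5   2.1] w 0.045 yaw_y 0.1 tilt 39.7 q [-0.33  0.6   1.5   0.61  1.44 -0.68]
```

15.5 N. I hold it for another call to be sure of the half second.

>>> carry_out([
  {"twist": [0, 0, 0], "dp": [0, 0, 0], "claw": 0.045},
  {"twist": [0, 0, 0], "dp": [0, 0, 0], "claw": 0.045},
  {"twist": [0, 0, 0], "dp": [0, 0, 0], "claw": 0.045},
  {"twist": [0, 0, 0], "dp": [0, 0, 0], "claw": 0.045},
  {"twist": [0, 0, 0], "dp": [0, 0, 0], "claw": 0.045},
  {"twist": [0, 0, 0], "dp": [0, 0, 0], "claw": 0.045},
  {"twist": [0, 0, 0], "dp": [0, 0, 0], "claw": 0.045},
  {"twist": [0, 0, 0], "dp": [0, 0, 0], "claw": 0.045},
  {"twist": [0, 0, 0], "dp": [0, 0, 0], "claw": 0.045},
  {"twist": [0, 0, 0], "dp": [0, 0, 0], "claw": 0.045},
])

```text
clock: 18.5
tool_pos: [0.6029, 0.064, 0.0135]
orientation: [-3.141, -0.693, 1.715]
contact_force: [-2.4, -15.7, 3.1]
width: 0.0448
```

```bash
python3 -c "
from h import *
s,p,R=st()
print(np.round(R.T@np.r_[j2w((0,-100))-j2w((0,0)),0],4))"
```

```text
t 18.50 jig [ -57.8 -116.2] z 13.5 Fjig [ -4.6 -15.2   3.1] w 0.045 yaw_y 0.1 tilt 39.7 q [-0.33  0.6   1.5   0.61  1.44 -0.68]
[-0.0769 -0.0001 -0.0639]
```

>>> carry_out([
  {"twist": [0, 0, 0], "dp": [-0.001, 0, -0.0008], "claw": 0.045},
  {"twist": [0, 0, 0], "dp": [-0.003, 0, -0.0025], "claw": 0.045},
  {"twist": [0, 0, 0], "dp": [-0.0077, 0, -0.0064], "claw": 0.045},
  {"twist": [0, 0, 0], "dp": [-0.0154, 0, -0.0128], "claw": 0.045},
  {"twist": [0, 0, 0], "dp": [-0.0231, 0, -0.0192], "claw": 0.045},
  {"twist": [0, 0, 0], "dp": [-0.0308, 0, -0.0256], "claw": 0.045},
  {"twist": [0, 0, 0], "dp": [-0.0385, 0, -0.032], "claw": 0.045},
  {"twist": [0, 0, 0], "dp": [-0.0461, 0, -0.0383], "claw": 0.045},
  {"twist": [0, 0, 0], "dp": [-0.0538, 0, -0.0447], "claw": 0.045},
  {"twist": [0, 0, 0], "dp": [-0.06, 0, -0.05], "claw": 0.045},
])

```text
clock: 19.33
tool_pos: [0.6139, -0.0119, 0.0132]
orientation: [-3.14, -0.697, 1.715]
contact_force: [-0.0, 0.4, 0.2]
width: 0.0454
```

Run:
```python
from h import *
grab("wrist","w17"); grab("top","t17"); st()
a=cv2.imread("pics/t17.png")[140:300,120:333]; a=cv2.resize(a,(512,384),interpolation=cv2.INTER_CUBIC)
cv2.imwrite("pics/c17.png",cv2.resize(np.hstack([a,cv2.imread("pics/w17.png")]),(800,300)))
```

```text
t 19.43 jig [ -57.5 -193.2] z 13.4 Fjig [-0.4 -0.3  0.8] w 0.045 yaw_y 0.1 tilt 39.9 q [-0.43  0.67  1.38  0.57  1.52 -0.74]
```

View pics/c17.png

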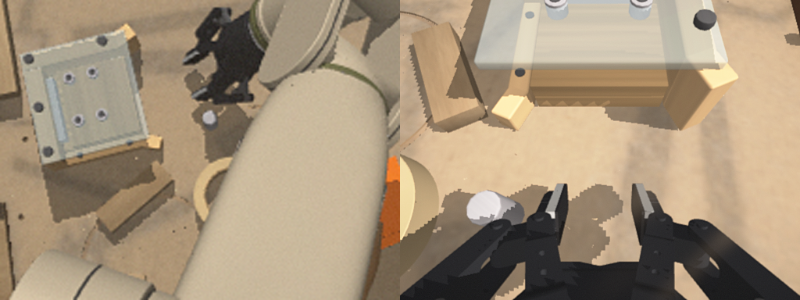

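Run:
```python
from h import *
a=cv2.imread("pics/w17.png")[40:190,80:452]; cv2.imwrite("pics/w17c.png",cv2.resize(a,None,fx=2.1,fy=2.1,interpolation=cv2.INTER_CUBIC))
s,p,R=st(); delta(p,R,[*j2w((-58,-240)),.15],R)
```

```text
t 19.43 jig [ -57.5 -193.2] z 13.4 Fjig [-0.4 -0.3  0.8] w 0.045 yaw_y 0.1 tilt 39.9 q [-0.43  0.67  1.38  0.57  1.52 -0.74]
dp [ 0.0517 -0.0006 -0.1349] twist [0. 0. 0.]
```

View pics/w17c.png

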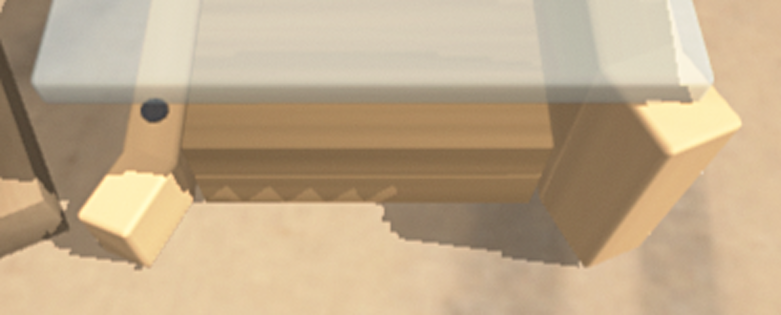

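Run:
```python
from h import *
c=lambda x,y:(80+x/2.1,40+y/2.1)
print("wp rear foot",w2j(ray("wrist",[c(203,202),c(535,202)],0)))
print("wp rear top",w2j(ray("wrist",[c(186,149),c(552,149)],.03)))
print("flare tips",w2j(ray("wrist",[c(147,266),c(583,266)],0)),"template edge low",w2j(ray("wrist",[c(60,102),c(680,103)],.059)))
```

```text
wp rear foot [[-114.04632353 -112.41211257]
 [  -0.88112263 -112.32897605]]
wp rear top [[-111.23722386 -113.74999913]
 [  -3.820451   -113.66297119]]
flare tips [[-129.74238602 -136.82377261]
 [  12.20840988 -136.73137644]] template edge low [[-132.6923072  -122.4225768 ]
 [  17.96379211 -122.59676495]]
```

>>> carry_out([
  {"twist": [0, 0, 0], "dp": [0.005, 0, -0.0135], "claw": 0.045},
  {"twist": [0, 0, 0], "dp": [0.01, 0, -0.027], "claw": 0.045},
  {"twist": [0, 0, 0], "dp": [0.015, 0, -0.04], "claw": 0.045},
  {"twist": [0, 0, 0], "dp": [0.02, 0, -0.054], "claw": 0.045},
  {"twist": [0, 0, 0], "dp": [0.025, 0, -0.067], "claw": 0.045},
  {"twist": [0, 0, 0], "dp": [0.03, 0, -0.08], "claw": 0.045},
  {"twist": [0, 0, 0], "dp": [0.036, 0, -0.095], "claw": 0.045},
  {"twist": [0, 0, 0], "dp": [0.042, 0, -0.11], "claw": 0.045},
  {"twist": [0, 0, 0], "dp": [0.047, 0, -0.125], "claw": 0.045},
  {"twist": [0, 0, 0], "dp": [0.051, 0, -0.135], "claw": 0.045},
])

```text
clock: 20.27
tool_pos: [0.6214, -0.0585, 0.1522]
orientation: [3.141, -0.696, 1.717]
contact_force: [0.4, -0.2, 0.8]
width: 0.0453
```

Run:
```python
from h import *
grab("wrist","w18"); grab("top","t18"); st()
a=cv2.imread("pics/t18.png"); b=cv2.imread("pics/top0.png")
cv2.imwrite("pics/c18.png",cv2.resize(np.hstack([a,cv2.imread("pics/w18.png")]),(800,300)))
```

```text
t 20.37 jig [ -56.3 -240.4] z 152.5 Fjig [-0.3 -0.8  0.3] w 0.045 yaw_y 0.1 tilt 39.8 q [-0.49  0.56  1.27  0.55  1.74 -0.66]
```

View pics/c18.png

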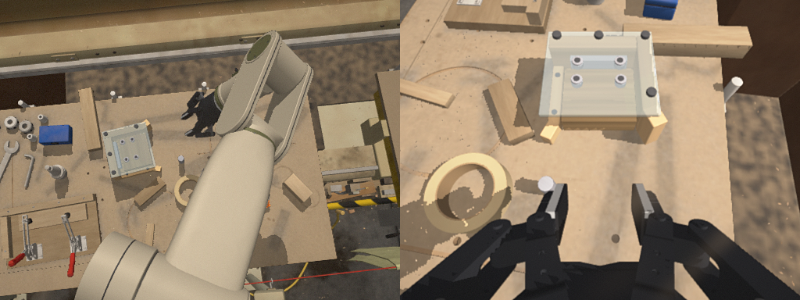

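Measured from the flare tips, the rear foot is 24.4 mm inside, against 25.0 mm nominal, and square within 0.1°. Nothing else has moved, so I hand it in.

```bash
python3 -c "
from h import *
print(order.sign_off()); st()"
```

```text
the job is handed in; nothing more can be done
None
the job is handed in; nothing more can be done
```

The workpiece is home against the end stop with its rebated edge towards it, and I handed the job in at about 20 s of the 69 s allowed. I pushed it onto the steel post and turned it on the post until it measured 87°. The two-finger tool, tilted 40°, then squared it up and slid it along the lane. I finished with a hold against the stop, backed off and lifted clear.

**Final push:** it read 15.5 N and then 15.2 N at the ends of two calls 0.83 s apart. I only get a force reading at the end of each call. The highest reading in the whole job was about 16 N.

**Seating:** measured against the mouth flares, the rear edge is 24.4 mm inside them, where 25.0 mm is nominal, so it is home within about 0.6 mm. It is square to within 0.1°, and the step edge reaches under the aluminium nose.

**Disagreements:** absolute positions disagreed with the stated jig dimensions by about 2–3 mm, within what the camera calibration allows. I judged the seating relative to the jig instead. The sideways force during the hold was about 4 N, probably just the tool bearing slightly off-square.

**Other things on the bench:** in the last picture the offcut, tape roll and long block look unmoved. The arm partly hid the right side of the bench, including the orange piece, in that view. The arm did not go low near anything there, but I did not re-measure it.

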